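Dock the work pallet and hold a display window flush in its sloped seat

ROBOT

A 6-joint arm with a two-finger parallel gripper is mounted at the origin on a cart in front of the work surface, level with it; the furniture and walls round the work are solid. World frame = base frame: x ahead of the robot, y to its left, z up, the work surface at z = 0. Lengths are in mm, angles in rad, forces in N, time in s.
With the tool pointing down it reaches from about 350 to 875 mm from the base axis. Payload 4.2 kg.
Tool frame: the origin (TCP) lies between the finger pads, 19 mm behind the fingertips; this is the grasp point; z points along the fingers, y is the line along which they close (so a half turn about z gives the same grasp; the last joint's range is limited). The gripper opens to 85 mm and grips with 20 to 120 N. Pads are 22 mm wide; open, the fingers measure 114 mm over their backs; the gripper's body (76 mm by 85 mm) begins 54 mm behind the grasp point. The pads swing forward as they close: fully open they stand 13 mm farther back than shut.
Start: joints at [1.38, 0.385, 0.008, 0, -1.194, -0.259], TCP at [271.707, 562.827, 250.012] pointing down, gripper open.
Joint ranges: [-3.14, 3.14], [-1.21, 2.06], [-1.07, 1.41], [-3.16, 2.05], [-2.99, -0.16], [-3.1, 3.1]. Speed limits (rad/s): [2.79, 2.79, 3.14, 3.14, 3.14, 3.14].

INTERFACE

Orientations are given as a unit quaternion [x, y, z, w].
In Python, from bench import arm gives the robot as it stands.
- The arm moves only by the tool send_rows, never from a script. Its argument "targets" is a list of rows, each an object of numbers: "gripper": the gripper command: -1 is fully open, 1 is shut, values between are in proportion; "x", "y", "z": the shift along the tool's x, y, z in cm; "ax", "ay", "az": the turn, a rotation vector about the tool's x, y, z in degrees. A call has 1 to 5 rows; each row shifts and turns the commanded pose from where the row before left it, along the tool's axes as they then stand; what a row does not reach is not made up. A row lasts 1/12 s, in which the tool goes at most 41.7 mm and 7.16 degrees, less where a joint would pass 70% of its speed; a pose out of reach is approached as far as the arm can. A call is refused whole if a number of a shift passes 4.17 or a number of a turn 7.16, either way. A call with a gripper value outside its range is refused whole. The fingers move at their own pace and stop on an object; the grip force is fixed at half the most. Time passes only in rows, so rows that do not move let the fingers close. It gives the time, the measured TCP pose, the force, the opening and the grip force at its end, in the units of the state.
- arm.read_state(): the state, without advancing time (a new reading comes with each control period).
- arm.get_image(name): name is "scene" or "side" or "wrist"; returns (picture, depth): 384x512x3 uint8, red, green, blue; 384x512 float32, mm along the optical axis (not along the pixel's ray), 0 where there is no reading.
- arm.camera_model(name): a dict with "fx", "fy", "cx", "cy" (pixels), "cam_to_world" (4x4, takes a point from camera to world coordinates). Camera axes: x right, y down, z forward; pixel columns grow to the right and rows downward; lengths in mm; the calibration is good to about 2 mm. A picture is of the moment at which its call begins: read the wrist's pose just before it. camera_model takes no time and is no camera call; for the wrist camera it gives the pose at the moment of the call.
- arm.job_done(): hands the job in; it is judged then, once.
Trained networks look in the newest picture that a camera, given by its name, has taken for a name from the list of things; names that differ only in an ending like _2 or _b are one class to them, and where a whole thing is asked for, a point or a joint stands for the part that bears it (a point fixed in the world has none). Each returns a list of dicts, best first, with "score" (0 to 1); they miss things now and then, are a little off and sometimes report something else, mostly with a low value. They report only what shows in the picture. A call takes as long as a camera call. They do not tell look-alikes from the thing itself.
- arm.boxes_of(camera, thing): "rect" ([left, top, width, height] in pixels, round what is visible of it).
The state is a dict: "clock": time; "joints": joint angles; "joint_vel": joint speeds; "joint_efforts": joint torques, N m; "position": TCP position; "ee_rot": TCP orientation; "contact_force": force on the tool from outside, world axes, zero at the start; "wrist_torque": the same for the moment, N m; "gripper_width": finger opening in mm; "grasp_force": force on a finger pad.
Only numpy, scipy, OpenCV 4.12 (cv2) and the standard library are available. Lean on these libraries where they do the work, as an engineer would, in place of code of your own. Each camera call takes 0.05 s, during which the arm holds its last target. There are 200 camera calls.

TASK

Slide the work pallet by its bridge handle into the slotted dock until it is fully home against the stop, where it cannot shift; then pick up the glass display window by the grip of its suction lifter, tilt it to the slope of the instrument on the pallet and lay it flat in the recess round the display. Press it there steadily but gently (about 10 N, no hard shove) for the adhesive to take, and finish like that, still gripping the lifter and pressing. Leave the tape roll, the battery pack and the solder spool where they are.

Things in the scene. Friction and masses are not known exactly. Their poses are not given: they have to be found in the camera images.
- dock: fixed aluminium U: two rails along its y, slot 144 mm wide, stop bar at the +y end, open at -y with flared guides (mouth about 180 mm). 16.5 mm high; 8 mm lips over the slot, underside 10.5 mm up. Origin on the table, where the pallet's origin lies when home (axes then agree). Guides begin at y = -80, rails at -35, stop face at +100 mm. Enter along +y
- pallet: loose dark steel plate 140 (x) x 200 (y) x 8 mm, 0.7 kg with its load; origin under its centre. Carries a tilting instrument between two cheeks 71 mm high (outer faces at y = -40 and +84 mm); all below 95 mm. Bridge handle at its -y end. It slides flat on the table, +y end first; the handle stays outside the rails
- handle (a point): middle of the pallet's bridge handle: 12 mm round steel bar along the pallet's y, 40 mm between its legs, centre 44 mm above the table, to be pinched across the pallet's x. Same axes as the pallet, at x = 0, y = -72 mm from its origin
- tilt_table (a joint): tilt of the instrument on the pallet, rad: 0 level, growing as its face leans towards the pallet's -x (towards the robot). Turns about the pallet's y axis; clamped tight by its knob, it does not give under pressing and need not be moved
- seat (a point): centre of the seat, the bottom of the recess in the instrument's face; z = outward normal of the slope, y = pallet's y, x up the slope. Recess 61 (x) x 85 (y) mm at the bottom, rim 3 mm high, leaning out to about 64 x 88 mm. From the pallet's origin: x = -15 sin(tilt), y = 22, z = 46 + 15 cos(tilt) mm. A thin white adhesive strip runs round the dark display
- pane: pale glass window with black edge, 56 (x) x 80 (y) x 4 mm, flat on a 4 mm cork mat; a suction lifter sticks firmly on its middle: black cup 47 mm across, then an upright grip. 0.11 kg. Origin at the centre of the window's underside, z up through the lifter. A half turn about z makes no difference
- lifter_grip (a point): point 40 mm above the window's underside in the middle of the lifter's grey grip, which is 34 (x) x 12 (y) mm and reaches from z = 19 to 51 mm; to be pinched across the window's y axis
- mat: cork mat, 130 (x) x 150 (y) x 4 mm, fixed; origin under its centre
- tape_roll: black tape roll, 58 mm across, 19 mm high, lying flat; a bystander
- battery_pack: small dark battery pack, 27 x 58 x 14 mm; a bystander
- spool: solder spool, 62 x 86 mm with its wire end, 32 mm high; a bystander
Mind the look-alikes: they are no part of the job. There is more than one size of the pallet; the one meant has the size given above.

How it is judged:
By the outcome, as a careful person would: the job done as asked, in the order asked, and still so for the second after the job is handed in, while the arm keeps its last pose, push and grip.
It also fails if it takes over 61 s, if anything falls off the work surface, if the arm or the gripper's body presses on something with over 40 N, if the wrist force passes 120 N, or if a joint passes its speed limit or range.

## Working session

There is one attempt and no reset: what is moved stays moved. The work goes in short steps, Python scripts to look and compute and a tool call to move; the robot and the scene stay as the last step left them, time stands still between calls to the robot, and variables do not carry over. Pictures are saved under pics/ and viewed, at most 14 in all, crops included, and the job is handed in when it is done.

Besides the shell and the picture viewer there is one more tool, called after "Call:" by a JSON object that holds its "name" and its "arguments", one argument or row to a line. send_rows: Moves the arm, as the interface text tells. Its arguments: {"type":"object","properties":{"targets":{"type":"array"}},"required":["targets"]}

```bash
mkdir -p pics; ls; cat > h.py <<'E'
from bench import arm
import numpy as np, cv2
from scipy.spatial.transform import Rotation as R
def cloud(cam):
    st=arm.read_state(); m=arm.camera_model(cam); im,d=arm.get_image(cam)
    v,u=np.mgrid[:384,:512]
    p=np.stack([(u-m['cx'])/m['fx']*d,(v-m['cy'])/m['fy']*d,d,np.ones_like(d)],-1)@np.array(m['cam_to_world']).T
    P=p[...,:3]; P[d==0]=np.nan
    return im,P,m
E
python3 - <<'E'
from h import *
ims=[]
for c in ['scene','side']:
    im,P,m=cloud(c); np.savez(f'{c}.npz',im=im,P=P)
    cv2.imwrite(f'pics/{c}0.png',cv2.cvtColor(im,cv2.COLOR_RGB2BGR))
    print(c,np.round(m['cam_to_world'],2).tolist(),m['fx'])
    for t in ['dock','pallet','pane','mat','tape_roll','battery_pack','spool']:
        for b in arm.boxes_of(c,t)[:3]:
            l,tp,w,h=[int(x) for x in b['rect']]
            q=P[tp:tp+h,l:l+w].reshape(-1,3)
            q=q[np.isfinite(q[:,0])]
            print(t,round(b['score'],2),b['rect'],np.round(np.median(q,0)) if len(q) else '')
print(arm.read_state())
E
```

```text
pics
scene [[0.67, -0.45, 0.59, -100.29], [-0.74, -0.4, 0.54, -671.41], [-0.01, -0.8, -0.6, 747.37], [0.0, 0.0, 0.0, 1.0]] 452.56404233492333
dock 0.79 [182.5, 152.1, 93.1, 57.3] [622. 116.  -0.]
pallet 0.64 [235.7, 175.8, 94.6, 71.7] [ 607. -103.    3.]
pallet 0.64 [318.3, 258.1, 92.6, 64.1] [ 535. -398.    1.]
pallet 0.57 [188.0, 226.6, 60.7, 42.4] [409. -75.   5.]
pane 0.93 [343.8, 269.3, 45.6, 38.5] [ 536. -400.    5.]
mat 0.96 [316.2, 256.9, 90.2, 67.6] [ 532. -393.    1.]
mat 0.43 [374.4, 227.5, 21.8, 24.2] [ 701. -347.    9.]
tape_roll 0.57 [369.4, 225.9, 25.4, 24.4] [ 707. -338.    4.]
battery_pack 0.57 [256.9, 275.5, 26.9, 15.5] [ 412. -231.   10.]
spool 0.57 [121.4, 191.3, 27.5, 22.4] [383. 211.  17.]
side [[0.94, -0.21, 0.27, 255.64], [-0.34, -0.63, 0.7, -892.5], [0.02, -0.75, -0.66, 839.65], [0.0, 0.0, 0.0, 1.0]] 388.70927517575194
dock 0.73 [221.5, 141.5, 67.7, 45.0] [641. 144.   2.]
pallet 0.79 [242.1, 176.8, 63.7, 62.5] [ 611. -111.    8.]
pallet 0.78 [185.4, 198.7, 39.3, 38.5] [408. -80.   6.]
pane 0.96 [278.5, 280.4, 26.6, 28.4] [ 542. -406.   10.]
pane 0.38 [255.1, 
[... 423 characters left out ...]
nts': array([ 1.37959655e+00,  3.84639630e-01,  7.91606857e-03,  1.29151876e-05,
       -1.19397194e+00, -2.58599389e-01]), 'joint_vel': array([ 0.00042109,  0.00088206, -0.00060061,  0.00036074,  0.00185904,
       -0.00091004]), 'joint_efforts': array([-3.11219628e-05, -3.92035532e+01,  1.88606125e+01,  4.19029981e+00,
       -2.86543354e-04, -5.31796260e-06]), 'position': array([271.7143803 , 562.83562958, 250.05677451]), 'ee_rot': array([ 9.74817035e-01, -2.23006158e-01,  4.30271955e-06, -5.05842969e-05]), 'contact_force': array([-0.64595372,  0.09175033, -0.07078321]), 'wrist_torque': array([ 0.00568606, -0.02967437, -0.03827996]), 'grasp_force': 0.0, 'gripper_width': 85.27117387934783}
```

```bash
python3 - <<'E'
import cv2,numpy as np
a=cv2.imread('pics/scene0.png')[130:340,110:430]; b=cv2.imread('pics/side0.png')[125:325,155:365]
a=cv2.resize(a,None,fx=2.4,fy=2.4,interpolation=cv2.INTER_CUBIC); cv2.imwrite('pics/a.png',a)
cv2.imwrite('pics/b.png',cv2.resize(b,None,fx=2.9,fy=2.9,interpolation=cv2.INTER_CUBIC))
E
```

```text
(no output)
```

View pics/a.png

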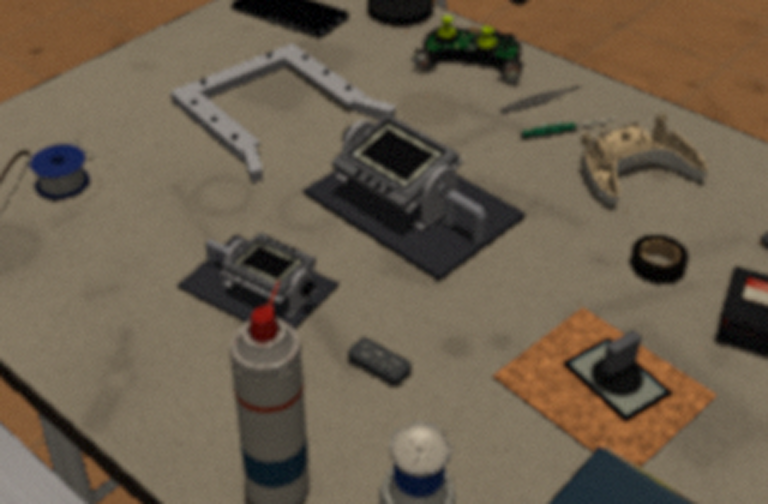

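View pics/b.png

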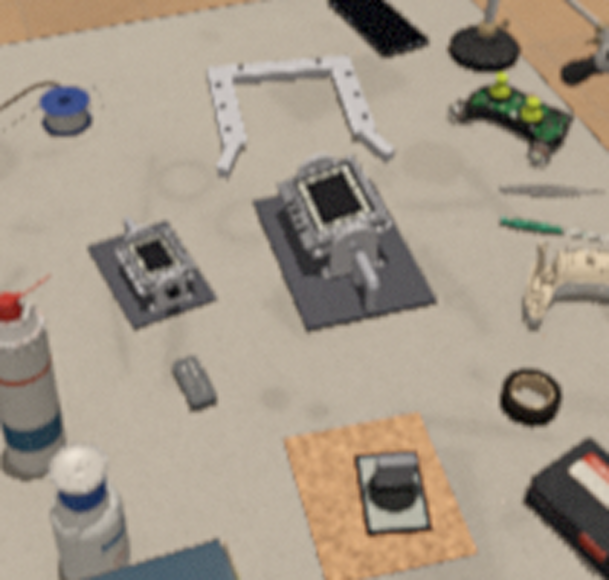

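```bash
cat > est.py <<'E'
from h import *
def rect(q): return cv2.minAreaRect(q[:,:2].astype(np.float32))
def near(P,x0,x1,y0,y1,z0,z1): return (P[...,0]>x0)&(P[...,0]<x1)&(P[...,1]>y0)&(P[...,1]<y1)&(P[...,2]>z0)&(P[...,2]<z1)
E
python3 - <<'E'
from est import *
for c in ['scene','side']:
    D=np.load(c+'.npz'); im,P=D['im'].astype(int),D['P']; br=im.sum(-1)
    print(c)
    t=near(P,450,800,-250,250,-20,20)&(br>330); 
    q=P[near(P,650,750,-80,-20,-20,20)]; print('tablez',np.nanmedian(q[:,2]))
    q=P[near(P,480,760,-300,60,4,12)&(br<240)]; print('pallet',rect(q),q.mean(0),len(q))
    q=P[near(P,470,800,0,300,10,22)]; print('dock',rect(q),len(q)); np.save(c+'_dock.npy',q)
    q=P[near(P,420,650,-520,-280,1,6)]; print('mat',rect(q),len(q))
    q=P[near(P,480,600,-470,-330,6,11)]; print('pane',rect(q),len(q))
    q=P[near(P,480,600,-470,-330,33,70)]; print('grip',rect(q),q.mean(0),len(q))
    q=P[near(P,500,720,-300,60,85,110)]; print('hi',q.mean(0),len(q))
    # handle: 
    q=P[near(P,500,720,-250,-140,38,56)]; print('handle',rect(q),q.mean(0),len(q))
    # seat dark: fit plane
    q=P[near(P,540,680,-140,-40,45,100)&(br<110)]
    if len(q)>20:
        m=np.median(q,0); u,s,v=np.linalg.svd(q-m); print('seat',m,v[2],len(q),s)
E
```

```text
scene
tablez -1.6768334546029564
pallet ((645.656005859375, -104.11740112304688), (216.55972290039062, 335.7159729003906), 2.3955509662628174) [ 595.3321946  -123.75934666    6.8940649 ] 1558
dock ((665.6436767578125, 171.99264526367188), (295.0047607421875, 213.3515167236328), 76.68580627441406) 979
mat ((534.6300048828125, -399.4786376953125), (238.42727661132812, 228.7976837158203), 89.94873046875) 2294
pane ((537.8341064453125, -400.33935546875), (143.34649658203125, 75.17311096191406), 69.4835205078125) 395
grip ((544.7098999023438, -398.6221618652344), (13.133818626403809, 36.1767578125), 75.84663391113281) [ 541.50496356 -399.89122575   47.03991932] 148
hi [nan nan nan] 0
handle ((615.6238403320312, -169.50808715820312), (58.814334869384766, 48.70091247558594), 89.7347412109375) [ 612.92071382 -161.94917783   46.01613813] 158
seat [613.4341945  -79.55454156  59.65530733] [ 0.23378095 -0.01790593 -0.9721244 ] 280 [300.63970096 218.28741795  26.64720499]
side
tablez 0.6938938205971112
pallet ((612.934326171875, -115.3612289428711), (176.27798461914062, 134.4709014892578), 87.703
[... 228 characters left out ...]
789062, 239.8920135498047), 0.04494787007570267) 3759
pane ((539.4795532226562, -399.22235107421875), (138.54429626464844, 118.19951629638672), 89.09925079345703) 720
grip ((545.6478271484375, -399.3859558105469), (14.906720161437988, 33.346431732177734), 77.87236022949219) [ 544.57682232 -401.73480473   49.00256045] 126
hi [nan nan nan] 0
handle ((622.0264892578125, -165.83224487304688), (46.37160873413086, 62.40943145751953), 14.558247566223145) [ 613.71690994 -162.72605212   47.69615156] 114
seat [613.13077477 -82.32887955  61.40180206] [-0.22314079  0.0278161   0.97438927] 138 [196.64340458 132.34864231  19.10926421]<stdin>:12: RuntimeWarning: Mean of empty slice.
  ret = um.true_divide(
```

```bash
python3 - <<'E'
from est import *
st=arm.read_state(); m=arm.camera_model('wrist'); T=np.array(m['cam_to_world'])
Rt=R.from_quat(st['ee_rot']).as_matrix()
print('cam in tool',np.round(Rt.T@(T[:3,3]-st['position'])), np.round(Rt.T@T[:3,:3],3).tolist(), m['fx'],m['cx'])
for c in ['scene','side']:
    P=np.load(c+'.npz')['P']
    q=P[(P[...,2]>75)&(P[...,0]>200)&(P[...,0]<950)&(abs(P[...,1])<650)]
    k=np.round(q[:,:2]/60).astype(int)
    for kk in np.unique(k,axis=0):
        s=q[(k==kk).all(1)]
        if len(s)>8: print(c,kk*60,round(s[:,2].max()),len(s))
def tr(p,P0=st): pass
print(np.round(Rt,3).tolist())
E
```

```text
cam in tool [  73.   -0. -124.] [[-0.001, -0.957, -0.289], [1.0, -0.0, -0.0], [0.0, -0.289, 0.957]] 343.0312710151075 256.66652692708124
scene [ 240 -540] 138 174
scene [ 240 -480] 139 747
scene [ 240 -420] 86 11
scene [ 240 -360] 133 138
scene [ 240 -300] 165 278
scene [ 240 -240] 194 999
scene [240 480] 313 51
scene [240 540] 319 124
scene [ 300 -600] 138 256
scene [ 300 -540] 139 1291
scene [ 300 -480] 139 883
scene [ 300 -420] 132 276
scene [ 300 -360] 133 648
scene [ 300 -300] 164 74
scene [ 300 -240] 193 145
scene [300 540] 404 147
scene [300 600] 330 94
scene [ 360 -660] 138 88
scene [ 360 -600] 139 914
scene [ 360 -540] 139 914
scene [ 360 -480] 138 560
scene [900   0] 105 20
scene [900 180] 180 60
scene [960 -60] 156 85
scene [960   0] 161 128
scene [960  60] 168 39
scene [960 120] 170 49
scene [960 180] 174 90
side [ 240 -600] 141 184
side [ 240 -540] 141 868
side [ 240 -480] 142 506
side [ 240 -360] 134 37
side [ 240 -300] 166 196
side [ 240 -240] 194 321
side [240 480] 350 152
side [240 540] 471 563
side [ 300 -600] 141 590
side [ 300 -540] 141 1007
side [ 300 -480] 142 583
side [ 300 -420] 135 252
side [ 300 -360] 135 379
side [ 300 -300] 166 104
side [ 300 -240] 195 278
side [300 540] 472 512
side [300 600] 345 161
side [ 360 -600] 141 654
side [ 360 -540] 142 780
side [ 360 -480] 142 421
side [ 420 -600] 94 52
side [900   0] 104 13
side [900 180] 181 42
side [960 -60] 155 52
side [960   0] 162 96
side [960  60] 168 24
side [960 120] 170 34
side [960 180] 179 79
[[0.901, -0.435, 0.0], [-0.435, -0.901, 0.0], [-0.0, -0.0, -1.0]]
```

```bash
cat >> h.py <<'E'
import json
def rotyaw(deg,tilt=0):
    """tool down, tool x at world yaw deg"""
    a=np.radians(deg); x=np.array([np.cos(a),np.sin(a),0]); z=np.array([0,0,-1.]); return np.stack([x,np.cross(z,x),z],1)
def plan(p,Rg,vmax=38,wmax=6.8,g=None,p0=None,R0=None,n=None,dec=2):
    st=arm.read_state(); p0=st['position'] if p0 is None else np.array(p0,float); R0=R.from_quat(st['ee_rot']) if R0 is None else R.from_matrix(R0)
    p=np.array(p,float); w=(R0.inv()*R.from_matrix(Rg)).as_rotvec(degrees=True)
    n=n or int(max(np.ceil(np.linalg.norm(p-p0)/vmax),np.ceil(np.linalg.norm(w)/wmax),1))
    out=[];c=p0;Rc=R0
    ws=np.round(w/n,2)
    for k in range(n):
        d=np.round(Rc.inv().apply(p0+(p-p0)*(k+1)/n-c)/10,dec)
        c=c+Rc.apply(d*10); Rc=Rc*R.from_rotvec(ws,degrees=True)
        r=dict(zip(['x','y','z','ax','ay','az'],[*d.tolist(),*ws.tolist()])); r={a:b for a,b in r.items() if b}
        if g is not None: r['gripper']=g
        out.append(r)
    for i in range(0,n,5): print(json.dumps(out[i:i+5]))
    print('end',c.round(1),Rc.as_matrix().round(3).tolist())
E
python3 -c "
from h import *
plan([620,-40,320],rotyaw(-90))"
```

```text
[{"x": 3.03, "y": 2.06, "z": -0.37, "az": 3.38}, {"x": 3.15, "y": 1.88, "z": -0.37, "az": 3.38}, {"x": 3.25, "y": 1.69, "z": -0.37, "az": 3.38}, {"x": 3.34, "y": 1.49, "z": -0.36, "az": 3.38}, {"x": 3.43, "y": 1.3, "z": -0.37, "az": 3.38}]
[{"x": 3.5, "y": 1.09, "z": -0.37, "az": 3.38}, {"x": 3.56, "y": 0.88, "z": -0.37, "az": 3.38}, {"x": 3.6, "y": 0.67, "z": -0.37, "az": 3.38}, {"x": 3.63, "y": 0.46, "z": -0.37, "az": 3.38}, {"x": 3.66, "y": 0.24, "z": -0.36, "az": 3.38}]
[{"x": 3.66, "y": 0.03, "z": -0.37, "az": 3.38}, {"x": 3.66, "y": -0.19, "z": -0.37, "az": 3.38}, {"x": 3.64, "y": -0.41, "z": -0.37, "az": 3.38}, {"x": 3.62, "y": -0.62, "z": -0.37, "az": 3.38}, {"x": 3.57, "y": -0.83, "z": -0.37, "az": 3.38}]
[{"x": 3.51, "y": -1.04, "z": -0.36, "az": 3.38}, {"x": 3.45, "y": -1.24, "z": -0.37, "az": 3.38}, {"x": 3.36, "y": -1.45, "z": -0.37, "az": 3.38}, {"x": 3.28, "y": -1.64, "z": -0.37, "az": 3.38}]
end [620. -40. 320.] [[0.0, -1.0, 0.0], [-1.0, -0.0, 0.0], [-0.0, -0.0, -1.0]]
```

Call:
{"name": "send_rows", "arguments": {
  "targets": [
    {"x": 3.03,"y": 2.06,"z": -0.37,"az": 3.38},
    {"x": 3.15,"y": 1.88,"z": -0.37,"az": 3.38},
    {"x": 3.25,"y": 1.69,"z": -0.37,"az": 3.38},
    {"x": 3.34,"y": 1.49,"z": -0.36,"az": 3.38},
    {"x": 3.43,"y": 1.3,"z": -0.37,"az": 3.38}
  ]
}}

```text
$.targets[0]: bad value
```

Call:
{"name": "send_rows", "arguments": {
  "targets": [
    {"x": 3.5,"y": 1.09,"z": -0.37,"az": 3.38},
    {"x": 3.56,"y": 0.88,"z": -0.37,"az": 3.38},
    {"x": 3.6,"y": 0.67,"z": -0.37,"az": 3.38},
    {"x": 3.63,"y": 0.46,"z": -0.37,"az": 3.38},
    {"x": 3.66,"y": 0.24,"z": -0.36,"az": 3.38}
  ]
}}

```text
$.targets[0]: bad value
```

Call:
{"name": "send_rows", "arguments": {
  "targets": [
    {"x": 3.66,"y": 0.03,"z": -0.37,"az": 3.38},
    {"x": 3.66,"y": -0.19,"z": -0.37,"az": 3.38},
    {"x": 3.64,"y": -0.41,"z": -0.37,"az": 3.38},
    {"x": 3.62,"y": -0.62,"z": -0.37,"az": 3.38},
    {"x": 3.57,"y": -0.83,"z": -0.37,"az": 3.38}
  ]
}}

```text
$.targets[0]: bad value
```

Call:
{"name": "send_rows", "arguments": {
  "targets": [
    {"x": 3.51,"y": -1.04,"z": -0.36,"az": 3.38},
    {"x": 3.45,"y": -1.24,"z": -0.37,"az": 3.38},
    {"x": 3.36,"y": -1.45,"z": -0.37,"az": 3.38},
    {"x": 3.28,"y": -1.64,"z": -0.37,"az": 3.38},
    {"x": 0}
  ]
}}

```text
$.targets[0]: bad value
```

```bash
python3 - <<'E'
from est import *
im,P,m=cloud('wrist'); np.savez('w1.npz',im=im,P=P)
cv2.imwrite('pics/w1.png',cv2.cvtColor(im,cv2.COLOR_RGB2BGR)); br=im.astype(int).sum(-1)
st=arm.read_state(); print(st['clock'],st['position'],st['ee_rot'])
q=P[near(P,700,760,-60,0,-20,20)]; print('tablez',np.nanmedian(q[:,2]))
z=np.nan_to_num(P[...,2],nan=-99)
v=np.clip(z*2+60,0,255).astype(np.uint8)
cv2.imwrite('pics/w1b.png',np.hstack([cv2.cvtColor(im,cv2.COLOR_RGB2BGR),cv2.applyColorMap(v,2)])[:, ::1])
E
```

```text
0.85 [271.72977076 562.81400626 250.04401899] [ 9.74810938e-01 -2.23032810e-01 -7.47140397e-07 -3.01512038e-05]
tablez nan
  return np.nanmean(a, axis, out=out, keepdims=keepdims)
```

View pics/w1.png

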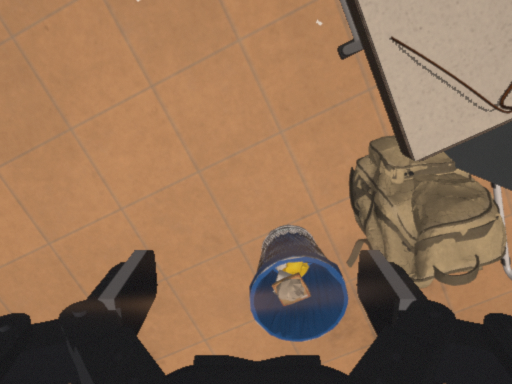

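The moves were refused, so the picture shows only the floor and a bin beside the table. I'll try full rows with all seven numbers.

```bash
sed -i 's/; r={a:b for a,b in r.items() if b}//; s/if g is not None: r\[.gripper.\]=g/r["gripper"]=-1 if g is None else g/; s/json.dumps(out\[i:i+5\])/json.dumps(out[i:i+5]).replace(".0,",",").replace("-0,","0,")/' h.py; python3 -c "
from h import *
plan([620,-40,320],rotyaw(-90))"
```

```text
[{"x": 3.03, "y": 2.06, "z": -0.37, "ax": 0, "ay": 0, "az": 3.38, "gripper": -1}, {"x": 3.15, "y": 1.88, "z": -0.37, "ax": 0, "ay": 0, "az": 3.38, "gripper": -1}, {"x": 3.25, "y": 1.69, "z": -0.37, "ax": 0, "ay": 0, "az": 3.38, "gripper": -1}, {"x": 3.34, "y": 1.49, "z": -0.36, "ax": 0, "ay": 0, "az": 3.38, "gripper": -1}, {"x": 3.43, "y": 1.3, "z": -0.37, "ax": 0, "ay": 0, "az": 3.38, "gripper": -1}]
[{"x": 3.5, "y": 1.09, "z": -0.37, "ax": 0, "ay": 0, "az": 3.38, "gripper": -1}, {"x": 3.56, "y": 0.88, "z": -0.37, "ax": 0, "ay": 0, "az": 3.38, "gripper": -1}, {"x": 3.6, "y": 0.67, "z": -0.37, "ax": 0, "ay": 0, "az": 3.38, "gripper": -1}, {"x": 3.63, "y": 0.46, "z": -0.37, "ax": 0, "ay": 0, "az": 3.38, "gripper": -1}, {"x": 3.66, "y": 0.24, "z": -0.36, "ax": 0, "ay": 0, "az": 3.38, "gripper": -1}]
[{"x": 3.66, "y": 0.02, "z": -0.37, "ax": 0, "ay": 0, "az": 3.38, "gripper": -1}, {"x": 3.66, "y": -0.19, "z": -0.37, "ax": 0, "ay": 0, "az": 3.38, "gripper": -1}, {"x": 3.64, "y": -0.4, "z": -0.37, "ax": 0, "ay": 0, "az": 3.38, "gripper": -1}, {"x": 3.62, "y": -0.62, "z": -0.37, "ax": 0, "ay": 0, "az": 3.38, "gripper": -1}, {"x": 3.56, "y": -0.83, "z": -0.37, "ax": 0, "ay": 0, "az": 3.38, "gripper": -1}]
[{"x": 3.52, "y": -1.04, "z": -0.36, "ax": 0, "ay": 0, "az": 3.38, "gripper": -1}, {"x": 3.44, "y": -1.25, "z": -0.37, "ax": 0, "ay": 0, "az": 3.38, "gripper": -1}, {"x": 3.37, "y": -1.44, "z": -0.37, "ax": 0, "ay": 0, "az": 3.38, "gripper": -1}, {"x": 3.27, "y": -1.65, "z": -0.37, "ax": 0, "ay": 0, "az": 3.38, "gripper": -1}]
end [620.  -39.9 320. ] [[0.0, -1.0, 0.0], [-1.0, -0.0, 0.0], [-0.0, -0.0, -1.0]]
```

Call:
{"name": "send_rows", "arguments": {
  "targets": [
    {"gripper": -1,"x": 3.03,"y": 2.06,"z": -0.37,"ax": 0,"ay": 0,"az": 3.38},
    {"gripper": -1,"x": 3.15,"y": 1.88,"z": -0.37,"ax": 0,"ay": 0,"az": 3.38},
    {"gripper": -1,"x": 3.25,"y": 1.69,"z": -0.37,"ax": 0,"ay": 0,"az": 3.38},
    {"gripper": -1,"x": 3.34,"y": 1.49,"z": -0.36,"ax": 0,"ay": 0,"az": 3.38},
    {"gripper": -1,"x": 3.43,"y": 1.3,"z": -0.37,"ax": 0,"ay": 0,"az": 3.38}
  ]
}}

```text
clock: 1.27
position: [363.8, 402.7, 268.7]
ee_rot: [0.931, -0.365, 0.0, -0.0]
contact_force: [0.6, 0.0, 0.3]
gripper_width: 85.3
grasp_force: 0.0
```

Call:
{"name": "send_rows", "arguments": {
  "targets": [
    {"x": 3.5,"y": 1.09,"z": -0.37,"ax": 0,"ay": 0,"az": 3.38,"gripper": -1},
    {"x": 3.56,"y": 0.88,"z": -0.37,"ax": 0,"ay": 0,"az": 3.38,"gripper": -1},
    {"x": 3.6,"y": 0.67,"z": -0.37,"ax": 0,"ay": 0,"az": 3.38,"gripper": -1},
    {"x": 3.63,"y": 0.46,"z": -0.37,"ax": 0,"ay": 0,"az": 3.38,"gripper": -1},
    {"x": 3.66,"y": 0.24,"z": -0.36,"ax": 0,"ay": 0,"az": 3.38,"gripper": -1}
  ]
}}

```text
clock: 1.68
position: [455.5, 243.9, 287.4]
ee_rot: [0.867, -0.498, 0.0, -0.0]
contact_force: [0.9, -0.1, -0.0]
gripper_width: 85.0
grasp_force: 0.0
```

Call:
{"name": "send_rows", "arguments": {
  "targets": [
    {"x": 3.66,"y": 0.03,"z": -0.37,"ax": 0,"ay": 0,"az": 3.38,"gripper": -1},
    {"x": 3.66,"y": -0.19,"z": -0.37,"ax": 0,"ay": 0,"az": 3.38,"gripper": -1},
    {"x": 3.64,"y": -0.4,"z": -0.37,"ax": 0,"ay": 0,"az": 3.38,"gripper": -1},
    {"x": 3.62,"y": -0.62,"z": -0.37,"ax": 0,"ay": 0,"az": 3.38,"gripper": -1},
    {"x": 3.57,"y": -0.83,"z": -0.37,"ax": 0,"ay": 0,"az": 3.38,"gripper": -1}
  ]
}}

```text
clock: 2.1
position: [547.2, 85.1, 305.8]
ee_rot: [0.785, -0.62, 0.0, -0.0]
contact_force: [1.7, 1.6, 0.6]
gripper_width: 85.2
grasp_force: 0.0
```

Call:
{"name": "send_rows", "arguments": {
  "targets": [
    {"x": 3.52,"y": -1.04,"z": -0.36,"ax": 0,"ay": 0,"az": 3.38,"gripper": -1},
    {"x": 3.44,"y": -1.25,"z": -0.37,"ax": 0,"ay": 0,"az": 3.38,"gripper": -1},
    {"x": 3.37,"y": -1.44,"z": -0.37,"ax": 0,"ay": 0,"az": 3.38,"gripper": -1},
    {"x": 3.27,"y": -1.65,"z": -0.37,"ax": 0,"ay": 0,"az": 3.38,"gripper": -1},
    {"x": 0,"y": 0,"z": 0,"ax": 0,"ay": 0,"az": 0,"gripper": -1}
  ]
}}

```text
clock: 2.52
position: [622.3, -45.0, 319.8]
ee_rot: [-0.704, 0.71, -0.001, -0.0]
contact_force: [0.6, 1.0, 0.4]
gripper_width: 85.5
grasp_force: 0.0
```

```bash
python3 - <<'E'
from est import *
im,P,m=cloud('wrist'); np.savez('w1.npz',im=im,P=P)
cv2.imwrite('pics/w2.png',cv2.cvtColor(im,cv2.COLOR_RGB2BGR)); br=im.astype(int).sum(-1)
st=arm.read_state(); print(st['clock'],st['position'],st['ee_rot'])
q=P[near(P,700,760,-60,0,-20,20)]; print('tablez',np.nanmedian(q[:,2]))
E
```

```text
2.5667 [621.06555099 -42.9296543  319.36021474] [-7.05440462e-01  7.08769132e-01  2.45423057e-05 -2.69672048e-04]
tablez -0.02337481930791796
```

View pics/w2.png

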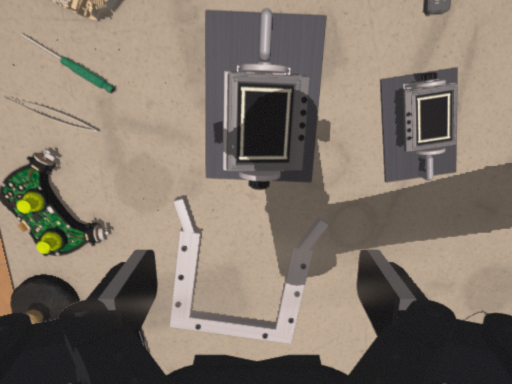

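```bash
cat >> est.py <<'E'
def raypl(m,uv,z):
    T=np.array(m['cam_to_world']); uv=np.atleast_2d(uv).astype(float)
    d=np.stack([(uv[:,0]-m['cx'])/m['fx'],(uv[:,1]-m['cy'])/m['fy'],np.ones(len(uv))],1)@T[:3,:3].T
    return T[:3,3]+d*((z-T[2,3])/d[:,2])[:,None]
E
python3 - <<'E'
from est import *
D=np.load('w1.npz'); im,P=D['im'],D['P']; m=arm.camera_model('wrist'); br=im.astype(int).sum(-1)
med=cv2.medianBlur(np.nan_to_num(P[...,2],nan=-99).astype(np.float32),5)
print('pal z',np.median(med[150:170,210:222]),'dock z',np.median(med[250:300,183:187]))
def cont(mask,z,eps,name):
    mask=cv2.morphologyEx(mask.astype(np.uint8),cv2.MORPH_OPEN,np.ones((3,3)))
    cs,_=cv2.findContours(mask,cv2.RETR_EXTERNAL,cv2.CHAIN_APPROX_NONE); c=max(cs,key=cv2.contourArea)
    a=cv2.approxPolyDP(c,eps,True)[:,0]
    print(name); 
    for p,w in zip(a,raypl(m,a,z)): print(p,w.round(1)[:2])
    return c[:,0]
roi=np.zeros((384,512),bool); roi[190:350,160:340]=1
c=cont(roi&(med>7)&(med<25),16.5,3,'dock')
roi[:]=0; roi[0:195,190:345]=1
pm=roi&(med>4)
c=cont(pm,8,4,'pallet')
# plate edges: -y end row, lateral
q=raypl(m,c,8)[:,:2]
print('rect',cv2.minAreaRect(q.astype(np.float32)))
h=P[8:66,250:285].reshape(-1,3); h=h[(h[:,2]>44)&(h[:,2]<54)]; print('handle',h.mean(0),cv2.minAreaRect(h[:,:2].astype(np.float32)))
s=P[92:155,246:286].reshape(-1,3); mm=s.mean(0); print('seat',mm,np.linalg.svd(s-mm)[2][2])
E
```

```text
pal z 8.177637 dock z 16.71328
dock
[176 198] [726.7  22.6]
[173 203] [731.2  29.5]
[181 227] [723.   63.6]
[170 325] [750.  219.6]
[289 342] [573.8 250.7]
[311 245] [547.3  91.1]
[326 223] [528.6  58.9]
[317 219] [540.9  53.1]
[292 248] [573.2  95.5]
[273 325] [598.1 220.4]
[192 314] [716.5 200.7]
[189 310] [720.4 193.9]
[199 234] [699.4  74. ]
[184 199] [716.4  24.1]
pallet
[323  15] [ 543.9 -194.7]
[268   8] [ 607.  -202.2]
[205  11] [ 679.1 -199.5]
[207 177] [686.1  -3.3]
[244 178] [637.6  -1.7]
[253 188] [626.  12.]
[264 188] [611.4  12.1]
[270 180] [603.5   1.2]
[311 179] [5.497e+02 1.000e-01]
rect ((614.8103637695312, -95.01457977294922), (214.90087890625, 139.01272583007812), 87.29339599609375)
handle [ 612.92152298 -172.10182664   48.63018679] ((613.5941772460938, -170.22828674316406), (54.90851974487305, 14.015764236450195), 88.50907135009766)Traceback (most recent call last):
  File "<stdin>", line 21, in <module>
    u, s, vh = gufunc(a, signature=signature)
               ~~~~~~^^^^^^^^^^^^^^^^^^^^^^^^
    raise LinAlgError("SVD did not converge")
numpy.linalg.LinAlgError: SVD did not converge
```

```bash
python3 - <<'E'
from h import *
st=arm.read_state(); print(st['position'],R.from_quat(st['ee_rot']).as_matrix().round(4).tolist())
plan([612.6,-171.5,110],rotyaw(-91.9))
E
```

```text
[621.06555099 -42.9296543  319.36021474] [[-0.0047, -1.0, -0.0004], [-1.0, 0.0047, -0.0003], [0.0003, 0.0004, -1.0]]
[{"x": 1.84, "y": 0.11, "z": 2.99, "ax": 0, "ay": 0, "az": 0.23, "gripper": -1}, {"x": 1.83, "y": 0.1, "z": 2.99, "ax": 0, "ay": 0, "az": 0.23, "gripper": -1}, {"x": 1.84, "y": 0.1, "z": 2.99, "ax": 0, "ay": 0, "az": 0.23, "gripper": -1}, {"x": 1.84, "y": 0.09, "z": 3, "ax": 0, "ay": 0, "az": 0.23, "gripper": -1}, {"x": 1.84, "y": 0.08, "z": 2.99, "ax": 0, "ay": 0, "az": 0.23, "gripper": -1}]
[{"x": 1.83, "y": 0.08, "z": 2.99, "ax": 0, "ay": 0, "az": 0.23, "gripper": -1}, {"x": 1.84, "y": 0.06, "z": 2.99, "ax": 0, "ay": 0, "az": 0.23, "gripper": -1}]
end [ 612.6 -171.5  110. ] [[-0.033, -0.999, -0.0], [-0.999, 0.033, -0.0], [0.0, 0.0, -1.0]]
```

Call:
{"name": "send_rows", "arguments": {
  "targets": [
    {"x": 1.84,"y": 0.11,"z": 2.99,"ax": 0,"ay": 0,"az": 0.23,"gripper": -1},
    {"x": 1.83,"y": 0.1,"z": 2.99,"ax": 0,"ay": 0,"az": 0.23,"gripper": -1},
    {"x": 1.84,"y": 0.1,"z": 2.99,"ax": 0,"ay": 0,"az": 0.23,"gripper": -1},
    {"x": 1.84,"y": 0.09,"z": 3,"ax": 0,"ay": 0,"az": 0.23,"gripper": -1},
    {"x": 1.84,"y": 0.08,"z": 2.99,"ax": 0,"ay": 0,"az": 0.23,"gripper": -1}
  ]
}}

```text
clock: 2.98
position: [613.9, -131.7, 169.5]
ee_rot: [-0.701, 0.714, -0.0, 0.0]
contact_force: [0.8, 0.6, -0.5]
gripper_width: 85.6
grasp_force: 0.0
```

Call:
{"name": "send_rows", "arguments": {
  "targets": [
    {"x": 1.83,"y": 0.08,"z": 2.99,"ax": 0,"ay": 0,"az": 0.23,"gripper": -1},
    {"x": 1.84,"y": 0.06,"z": 2.99,"ax": 0,"ay": 0,"az": 0.23,"gripper": -1},
    {"x": 0,"y": 0,"z": 0,"ax": 0,"ay": 0,"az": 0,"gripper": -1},
    {"x": 0,"y": 0,"z": 0,"ax": 0,"ay": 0,"az": 0,"gripper": -1},
    {"x": 0,"y": 0,"z": 0,"ax": 0,"ay": 0,"az": 0,"gripper": -1}
  ]
}}

```text
clock: 3.4
position: [613.2, -167.9, 111.9]
ee_rot: [-0.698, 0.716, -0.001, 0.001]
contact_force: [-0.0, -0.2, 0.9]
gripper_width: 85.4
grasp_force: 0.0
```

```bash
python3 - <<'E'
from est import *
im,P,m=cloud('wrist'); np.savez('w3.npz',im=im,P=P); cv2.imwrite('pics/w3.png',cv2.cvtColor(im,cv2.COLOR_RGB2BGR))
st=arm.read_state(); print(st['position'],R.from_quat(st['ee_rot']).as_matrix().round(4).tolist())
q=P[near(P,590,640,-210,-135,43,56)]; print('handle',np.median(q,0),cv2.minAreaRect(q[:,:2].astype(np.float32)),len(q))
E
```

```text
[ 613.67857623 -167.64978465  112.66984026] [[-0.026, -0.9997, 0.0037], [-0.9997, 0.026, -0.0006], [0.0005, -0.0037, -1.0]]
handle [ 612.82499643 -161.89557812   49.12151107] ((615.0541381835938, -166.97152709960938), (49.85158157348633, 63.830078125), 0.13792119920253754) 2468
```

View pics/w3.png

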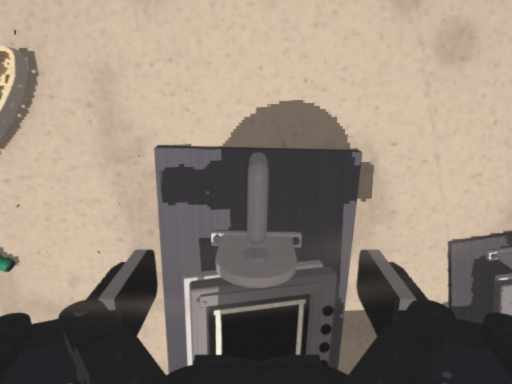

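```bash
python3 - <<'E'
from est import *
im=np.load('w3.npz')['im'].astype(int); m=arm.camera_model('wrist')
P=np.load('w3.npz')['P']
for r in (165,180,195,210,225):
    z=P[r,240:280,2]; i=np.where(z>36)[0]+240; print(r,i.min(),i.max(),raypl(m,[[(i.min()+i.max())/2,r]],46).round(1))
print(raypl(m,[[160,148],[359,149]],8).round(1))
st=arm.read_state();print(st['position'],st['joints'])
plan([612.4,-171.5,47],rotyaw(-91.9),vmax=22,p0=[611.6,-168.6,110.6],R0=rotyaw(-91.6))
E
```

```text
165 250 266 [[ 612.1 -198.5   46. ]]
180 248 268 [[ 612.3 -189.7   46. ]]
195 248 267 [[ 612.8 -180.6   46. ]]
210 247 267 [[ 613.4 -171.4   46. ]]
225 247 266 [[ 613.9 -161.8   46. ]]
[[ 677.9 -203.4    8. ]
 [ 544.3 -199.2    8. ]]
[ 613.67857623 -167.64978465  112.66984026] [-1.25345842e-02  5.21731234e-01 -1.38709594e-01  6.58371286e-04
 -9.06675914e-01 -1.38824069e-02]
[{"x": 0.1, "y": -0.03, "z": 2.12, "ax": 0, "ay": 0, "az": 0.1, "gripper": -1}, {"x": 0.09, "y": -0.03, "z": 2.12, "ax": 0, "ay": 0, "az": 0.1, "gripper": -1}, {"x": 0.1, "y": -0.03, "z": 2.12, "ax": 0, "ay": 0, "az": 0.1, "gripper": -1}]
end [ 612.4 -171.5   47. ] [[-0.033, -0.999, 0.0], [-0.999, 0.033, 0.0], [-0.0, 0.0, -1.0]]
```

Call:
{"name": "send_rows", "arguments": {
  "targets": [
    {"x": 0.15,"y": -0.04,"z": 2.12,"ax": 0,"ay": 0,"az": 0.1,"gripper": -1},
    {"x": 0.15,"y": -0.04,"z": 2.12,"ax": 0,"ay": 0,"az": 0.1,"gripper": -1},
    {"x": 0.14,"y": -0.04,"z": 2.12,"ax": 0,"ay": 0,"az": 0.2,"gripper": -1},
    {"x": 0,"y": 0,"z": 0,"ax": 0,"ay": 0,"az": 0,"gripper": -1},
    {"x": 0,"y": 0,"z": 0,"ax": 0,"ay": 0,"az": 0,"gripper": -1}
  ]
}}

```text
clock: 3.87
position: [614.0, -172.2, 48.0]
ee_rot: [-0.695, 0.719, -0.0, 0.0]
contact_force: [0.7, -0.1, 0.5]
gripper_width: 85.7
grasp_force: 0.0
```

Call:
{"name": "send_rows", "arguments": {
  "targets": [
    {"x": 0,"y": 0,"z": 0,"ax": 0,"ay": 0,"az": 0,"gripper": 1},
    {"x": 0,"y": 0,"z": 0,"ax": 0,"ay": 0,"az": 0,"gripper": 1},
    {"x": 0,"y": 0,"z": 0,"ax": 0,"ay": 0,"az": 0,"gripper": 1},
    {"x": 0,"y": 0,"z": 0,"ax": 0,"ay": 0,"az": 0,"gripper": 1},
    {"x": 0,"y": 0,"z": 0,"ax": 0,"ay": 0,"az": 0,"gripper": 1}
  ]
}}

```text
clock: 4.28
position: [613.7, -173.0, 47.9]
ee_rot: [-0.695, 0.719, -0.001, 0.0]
contact_force: [-0.1, -0.3, -0.4]
gripper_width: 25.8
grasp_force: 0.0
```

Call:
{"name": "send_rows", "arguments": {
  "targets": [
    {"x": 0,"y": 0,"z": 0,"ax": 0,"ay": 0,"az": 0,"gripper": 1},
    {"x": 0,"y": 0,"z": 0,"ax": 0,"ay": 0,"az": 0,"gripper": 1},
    {"x": 0,"y": 0,"z": 0,"ax": 0,"ay": 0,"az": 0,"gripper": 1},
    {"x": 0,"y": 0,"z": 0,"ax": 0,"ay": 0,"az": 0,"gripper": 1},
    {"x": 0,"y": 0,"z": 0,"ax": 0,"ay": 0,"az": 0,"gripper": 1}
  ]
}}

```text
clock: 4.7
position: [613.4, -173.1, 47.6]
ee_rot: [-0.695, 0.719, -0.0, 0.0]
contact_force: [-1.6, 0.9, 5.2]
gripper_width: 9.8
grasp_force: 58.6
```

```bash
python3 - <<'E'
from h import *
st=arm.read_state();print(st['position'],R.from_quat(st['ee_rot']).as_matrix().round(4).tolist(),st['contact_force'],st['wrist_torque'])
plan([594,-162,47],rotyaw(-99.7),vmax=4,wmax=1,p0=[612.5,-173,47],R0=rotyaw(-92),g=1,n=10)
E
```

```text
[ 613.41506262 -173.06310949   47.57647282] [[-0.035, -0.9994, 0.0003], [-0.9994, 0.035, -0.0001], [0.0001, -0.0003, -1.0]] [-1.55597441  0.94461629  5.19588833] [ 0.30082225  0.50220137 -0.12600187]
[{"x": -0.1, "y": 0.19, "z": 0, "ax": 0, "ay": 0, "az": 0.77, "gripper": 1}, {"x": -0.1, "y": 0.19, "z": 0, "ax": 0, "ay": 0, "az": 0.77, "gripper": 1}, {"x": -0.1, "y": 0.19, "z": 0, "ax": 0, "ay": 0, "az": 0.77, "gripper": 1}, {"x": -0.1, "y": 0.19, "z": 0, "ax": 0, "ay": 0, "az": 0.77, "gripper": 1}, {"x": -0.09, "y": 0.2, "z": 0, "ax": 0, "ay": 0, "az": 0.77, "gripper": 1}]
[{"x": -0.09, "y": 0.19, "z": 0, "ax": 0, "ay": 0, "az": 0.77, "gripper": 1}, {"x": -0.09, "y": 0.2, "z": 0, "ax": 0, "ay": 0, "az": 0.77, "gripper": 1}, {"x": -0.09, "y": 0.2, "z": 0, "ax": 0, "ay": 0, "az": 0.77, "gripper": 1}, {"x": -0.08, "y": 0.2, "z": 0, "ax": 0, "ay": 0, "az": 0.77, "gripper": 1}, {"x": -0.08, "y": 0.2, "z": 0, "ax": 0, "ay": 0, "az": 0.77, "gripper": 1}]
end [ 594. -162.   47.] [[-0.168, -0.986, 0.0], [-0.986, 0.168, 0.0], [-0.0, 0.0, -1.0]]
```

Call:
{"name": "send_rows", "arguments": {
  "targets": [
    {"x": -0.1,"y": 0.19,"z": 0,"ax": 0,"ay": 0,"az": 0.77,"gripper": 1},
    {"x": -0.1,"y": 0.19,"z": 0,"ax": 0,"ay": 0,"az": 0.77,"gripper": 1},
    {"x": -0.1,"y": 0.19,"z": 0,"ax": 0,"ay": 0,"az": 0.77,"gripper": 1},
    {"x": -0.1,"y": 0.19,"z": 0,"ax": 0,"ay": 0,"az": 0.77,"gripper": 1},
    {"x": -0.09,"y": 0.2,"z": 0,"ax": 0,"ay": 0,"az": 0.77,"gripper": 1}
  ]
}}

```text
clock: 5.12
position: [605.1, -167.8, 47.6]
ee_rot: [-0.67, 0.743, -0.001, 0.001]
contact_force: [3.1, -4.0, 3.7]
gripper_width: 9.5
grasp_force: 58.8
```

Call:
{"name": "send_rows", "arguments": {
  "targets": [
    {"x": -0.09,"y": 0.19,"z": 0,"ax": 0,"ay": 0,"az": 0.77,"gripper": 1},
    {"x": -0.09,"y": 0.2,"z": 0,"ax": 0,"ay": 0,"az": 0.77,"gripper": 1},
    {"x": -0.09,"y": 0.2,"z": 0,"ax": 0,"ay": 0,"az": 0.77,"gripper": 1},
    {"x": -0.08,"y": 0.2,"z": 0,"ax": 0,"ay": 0,"az": 0.77,"gripper": 1},
    {"x": -0.08,"y": 0.2,"z": 0,"ax": 0,"ay": 0,"az": 0.77,"gripper": 1}
  ]
}}

```text
clock: 5.53
position: [595.5, -162.0, 47.6]
ee_rot: [-0.644, 0.765, -0.001, 0.001]
contact_force: [3.1, -4.2, 3.3]
gripper_width: 9.8
grasp_force: 58.8
```

Call:
{"name": "send_rows", "arguments": {
  "targets": [
    {"x": 0,"y": 0,"z": 0,"ax": 0,"ay": 0,"az": 0,"gripper": 1},
    {"x": 0,"y": 0,"z": 0,"ax": 0,"ay": 0,"az": 0,"gripper": 1},
    {"x": 0,"y": 0,"z": 0,"ax": 0,"ay": 0,"az": 0,"gripper": 1},
    {"x": 0,"y": 0,"z": 0,"ax": 0,"ay": 0,"az": 0,"gripper": 1}
  ]
}}

```text
clock: 5.87
position: [595.2, -161.8, 47.6]
ee_rot: [-0.645, 0.764, -0.0, 0.0]
contact_force: [1.8, -2.8, 5.3]
gripper_width: 10.1
grasp_force: 59.1
```

```bash
cat > chk.py <<'E'
from est import *
st=arm.read_state();Rm=R.from_quat(st['ee_rot']).as_matrix();print(st['clock'],st['position'],'yaw',np.degrees(np.arctan2(Rm[1,0],Rm[0,0])),st['contact_force'],st['wrist_torque'])
for c in ['side','scene']:
    im,P,m=cloud(c); br=im.astype(int).sum(-1)
    cv2.imwrite(f'pics/{c}_{st["clock"]:.1f}.png',cv2.cvtColor(im,cv2.COLOR_RGB2BGR)); np.savez(f'{c}_c.npz',im=im,P=P)
    o=np.array([640.7,112]); a=np.radians(-9.7); ex=np.array([np.cos(a),np.sin(a)]); ey=np.array([-ex[1],ex[0]])
    q=P.reshape(-1,3); ok=np.isfinite(q[:,0]); q=q[ok]; b=br.reshape(-1)[ok]; d=q[:,:2]-o; X=d@ex; Y=d@ey
    s=(q[:,2]>3)&(q[:,2]<13)&(abs(X)<95)&(Y>-330)&(Y<105)&(b<250)
    print(c,'plate dockframe rect',cv2.minAreaRect(np.stack([X,Y],1)[s].astype(np.float32)),s.sum(), np.percentile(X[s],[1,99]),np.percentile(Y[s],[1,99]))
E
python3 chk.py; ls pics
```

```text
5.8667 [ 595.20304258 -161.8466328    47.58582285] yaw -99.6949720257545 [ 1.83970899 -2.78937451  5.30575311] [-0.63212707 -0.67645818 -0.1059435 ]
side plate dockframe rect ((-0.4597320556640625, -209.14425659179688), (203.02197265625, 133.99078369140625), 89.48597717285156) 815 [-66.62121015  58.88160042] [-307.85922075 -114.12806475]
scene plate dockframe rect ((-0.6988296508789062, -102.01118469238281), (413.6576843261719, 187.73483276367188), 89.7994384765625) 1646 [-89.5579665   81.24456507] [-306.67016544  104.09623754]
a.png
b.png
scene0.png
scene_5.9.png
side0.png
side_5.9.png
w1.png
w1b.png
w2.png
w3.png
```

Call:
{"name": "send_rows", "arguments": {
  "targets": [
    {"x": -1.2,"y": 0.02,"z": 0,"ax": 0,"ay": 0,"az": 0,"gripper": 1},
    {"x": -1.2,"y": 0.02,"z": 0,"ax": 0,"ay": 0,"az": 0,"gripper": 1},
    {"x": -1.2,"y": 0.02,"z": 0,"ax": 0,"ay": 0,"az": 0,"gripper": 1},
    {"x": -1.2,"y": 0.02,"z": 0,"ax": 0,"ay": 0,"az": 0,"gripper": 1},
    {"x": -1,"y": 0,"z": 0,"ax": 0,"ay": 0,"az": 0,"gripper": 1}
  ]
}}

```text
clock: 6.38
position: [602.0, -105.7, 47.5]
ee_rot: [-0.645, 0.764, 0.001, -0.002]
contact_force: [-1.6, -9.2, 8.4]
gripper_width: 9.8
grasp_force: 59.4
```

Call:
{"name": "send_rows", "arguments": {
  "targets": [
    {"x": -0.6,"y": 0,"z": 0,"ax": 0,"ay": 0,"az": 0,"gripper": 1},
    {"x": -0.6,"y": 0,"z": 0,"ax": 0,"ay": 0,"az": 0,"gripper": 1},
    {"x": -0.6,"y": 0,"z": 0,"ax": 0,"ay": 0,"az": 0,"gripper": 1},
    {"x": -0.6,"y": 0,"z": 0,"ax": 0,"ay": 0,"az": 0,"gripper": 1},
    {"x": -0.6,"y": 0,"z": 0,"ax": 0,"ay": 0,"az": 0,"gripper": 1}
  ]
}}

```text
clock: 6.8
position: [607.0, -77.0, 47.5]
ee_rot: [-0.644, 0.765, 0.001, -0.002]
contact_force: [-0.3, -9.4, 7.9]
gripper_width: 9.9
grasp_force: 59.5
```

```bash
python3 chk.py
```

```text
6.8 [607.04553854 -77.02438471  47.52821408] yaw -99.75565570246235 [-0.26677215 -9.37450371  7.88499799] [-2.7209836   0.14738332 -0.13845787]
side plate dockframe rect ((-1.0235481262207031, -63.00877380371094), (323.6566467285156, 136.61729431152344), 88.10227966308594) 720 [-69.28442535  57.48551766] [-222.38486675  -32.11447959]
scene plate dockframe rect ((-12.018325805664062, -59.40167236328125), (328.9970397949219, 165.22471618652344), 89.8325424194336) 1445 [-90.44831167  67.27085157] [-220.45441099  104.07840374]
```

Call:
{"name": "send_rows", "arguments": {
  "targets": [
    {"x": -0.8,"y": 0,"z": 0,"ax": 0,"ay": 0,"az": 0,"gripper": 1},
    {"x": -1,"y": 0,"z": 0,"ax": 0,"ay": 0,"az": 0,"gripper": 1},
    {"x": -1,"y": 0,"z": 0,"ax": 0,"ay": 0,"az": 0,"gripper": 1},
    {"x": -1,"y": 0,"z": 0,"ax": 0,"ay": 0,"az": 0,"gripper": 1},
    {"x": -1,"y": 0,"z": 0,"ax": 0,"ay": 0,"az": 0,"gripper": 1}
  ]
}}

```text
clock: 7.32
position: [615.3, -29.8, 47.5]
ee_rot: [-0.644, 0.765, 0.0, -0.003]
contact_force: [0.6, -10.0, 7.7]
gripper_width: 9.8
grasp_force: 59.5
```

Call:
{"name": "send_rows", "arguments": {
  "targets": [
    {"x": -1,"y": 0,"z": 0,"ax": 0,"ay": 0,"az": 0,"gripper": 1},
    {"x": -1,"y": 0,"z": 0,"ax": 0,"ay": 0,"az": 0,"gripper": 1},
    {"x": -1,"y": 0,"z": 0,"ax": 0,"ay": 0,"az": 0,"gripper": 1},
    {"x": -1,"y": 0,"z": 0,"ax": 0,"ay": 0,"az": 0,"gripper": 1},
    {"x": -0.8,"y": 0,"z": 0,"ax": 0,"ay": 0,"az": 0,"gripper": 1}
  ]
}}

```text
clock: 7.73
position: [624.1, 17.5, 47.5]
ee_rot: [-0.645, 0.765, -0.0, -0.002]
contact_force: [1.8, -10.1, 7.7]
gripper_width: 9.6
grasp_force: 59.4
```

Call:
{"name": "send_rows", "arguments": {
  "targets": [
    {"x": -0.4,"y": 0,"z": 0,"ax": 0,"ay": 0,"az": 0,"gripper": 1},
    {"x": -0.3,"y": 0,"z": 0,"ax": 0,"ay": 0,"az": 0,"gripper": 1},
    {"x": -0.3,"y": 0,"z": 0,"ax": 0,"ay": 0,"az": 0,"gripper": 1},
    {"x": -0.3,"y": 0,"z": 0,"ax": 0,"ay": 0,"az": 0,"gripper": 1},
    {"x": 0,"y": 0,"z": 0,"ax": 0,"ay": 0,"az": 0,"gripper": 1}
  ]
}}

```text
clock: 8.15
position: [626.6, 30.3, 47.6]
ee_rot: [-0.645, 0.764, -0.0, -0.002]
contact_force: [2.7, -8.4, 7.2]
gripper_width: 10.0
grasp_force: 59.3
```

Call:
{"name": "send_rows", "arguments": {
  "targets": [
    {"x": -0.2,"y": 0,"z": 0,"ax": 0,"ay": 0,"az": 0,"gripper": 1},
    {"x": -0.2,"y": 0,"z": 0,"ax": 0,"ay": 0,"az": 0,"gripper": 1},
    {"x": -0.2,"y": 0,"z": 0,"ax": 0,"ay": 0,"az": 0,"gripper": 1},
    {"x": -0.2,"y": 0,"z": 0,"ax": 0,"ay": 0,"az": 0,"gripper": 1}
  ]
}}

```text
clock: 8.48
position: [627.9, 37.4, 47.5]
ee_rot: [-0.645, 0.765, -0.0, -0.002]
contact_force: [3.3, -11.6, 6.7]
gripper_width: 9.3
grasp_force: 59.3
```

Call:
{"name": "send_rows", "arguments": {
  "targets": [
    {"x": -0.1,"y": 0,"z": 0,"ax": 0,"ay": 0,"az": 0,"gripper": 1},
    {"x": -0.1,"y": 0,"z": 0,"ax": 0,"ay": 0,"az": 0,"gripper": 1},
    {"x": -0.1,"y": 0,"z": 0,"ax": 0,"ay": 0,"az": 0,"gripper": 1}
  ]
}}

```text
clock: 8.73
position: [628.5, 40.4, 47.6]
ee_rot: [-0.645, 0.764, -0.001, -0.002]
contact_force: [2.8, -11.4, 7.1]
gripper_width: 10.0
grasp_force: 59.2
```

Call:
{"name": "send_rows", "arguments": {
  "targets": [
    {"x": -0.1,"y": 0,"z": 0,"ax": 0,"ay": 0,"az": 0,"gripper": 1},
    {"x": -0.1,"y": 0,"z": 0,"ax": 0,"ay": 0,"az": 0,"gripper": 1}
  ]
}}

```text
clock: 8.9
position: [628.8, 42.3, 47.5]
ee_rot: [-0.645, 0.765, -0.001, -0.002]
contact_force: [2.9, -12.0, 7.9]
gripper_width: 9.9
grasp_force: 59.2
```

Call:
{"name": "send_rows", "arguments": {
  "targets": [
    {"x": -0.1,"y": 0,"z": 0,"ax": 0,"ay": 0,"az": 0,"gripper": 1},
    {"x": -0.1,"y": 0,"z": 0,"ax": 0,"ay": 0,"az": 0,"gripper": 1}
  ]
}}

```text
clock: 9.07
position: [629.2, 44.3, 47.6]
ee_rot: [-0.645, 0.764, -0.001, -0.002]
contact_force: [4.0, -11.7, 6.4]
gripper_width: 9.9
grasp_force: 59.2
```

Call:
{"name": "send_rows", "arguments": {
  "targets": [
    {"x": -0.1,"y": 0,"z": 0,"ax": 0,"ay": 0,"az": 0,"gripper": 1},
    {"x": -0.1,"y": 0,"z": 0,"ax": 0,"ay": 0,"az": 0,"gripper": 1}
  ]
}}

```text
clock: 9.23
position: [629.3, 45.2, 47.5]
ee_rot: [-0.645, 0.764, -0.001, -0.003]
contact_force: [4.4, -18.5, 6.7]
gripper_width: 10.2
grasp_force: 59.2
```

Call:
{"name": "send_rows", "arguments": {
  "targets": [
    {"x": -0.1,"y": 0,"z": 0,"ax": 0,"ay": 0,"az": 0,"gripper": 1},
    {"x": -0.1,"y": 0,"z": 0,"ax": 0,"ay": 0,"az": 0,"gripper": 1}
  ]
}}

```text
clock: 9.4
position: [629.4, 45.3, 47.5]
ee_rot: [-0.645, 0.765, -0.001, -0.004]
contact_force: [5.1, -24.8, 7.6]
gripper_width: 10.2
grasp_force: 59.2
```

```bash
python3 chk.py; ls pics; python3 -c "
import cv2
a=cv2.imread('pics/'+sorted(__import__('os').listdir('pics'),key=lambda f:__import__('os').path.getmtime('pics/'+f))[-2])
cv2.imwrite('pics/c.png',cv2.resize(a[110:230,190:320],None,fx=5,fy=5,interpolation=cv2.INTER_CUBIC))"
```

```text
9.4 [629.36481576  45.28459536  47.5099807 ] yaw -99.7310226187992 [  5.12381472 -24.8313556    7.57362037] [-6.91498392e+00 -1.49718692e+00 -4.41773015e-03]
side plate dockframe rect ((-1.4647674560546875, -10.544113159179688), (178.40159606933594, 133.7998504638672), 89.45560455322266) 514 [-67.0771542   62.30135124] [-98.53966622  70.14737652]
scene plate dockframe rect ((1.1459808349609375, 2.3978958129882812), (203.4525146484375, 189.35569763183594), 89.13005065917969) 1117 [-90.05245322  88.23030116] [-97.61042321 102.41369481]
a.png
b.png
scene0.png
scene_5.9.png
scene_6.8.png
scene_9.4.png
side0.png
side_5.9.png
side_6.8.png
side_9.4.png
w1.png
w1b.png
w2.png
w3.png
```

View pics/c.png

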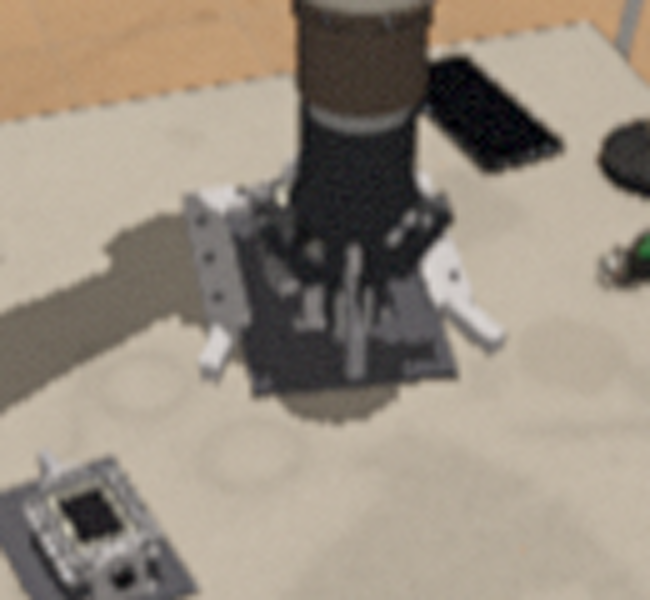

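Call:
{"name": "send_rows", "arguments": {
  "targets": [
    {"x": -0.1,"y": 0,"z": 0,"ax": 0,"ay": 0,"az": 0,"gripper": 1},
    {"x": 0,"y": 0,"z": 0,"ax": 0,"ay": 0,"az": 0,"gripper": 1},
    {"x": 0,"y": 0,"z": 0,"ax": 0,"ay": 0,"az": 0,"gripper": 1}
  ]
}}

```text
clock: 9.75
position: [629.4, 45.3, 47.5]
ee_rot: [-0.644, 0.765, -0.001, -0.005]
contact_force: [4.6, -23.1, 6.8]
gripper_width: 10.0
grasp_force: 59.3
```

Call:
{"name": "send_rows", "arguments": {
  "targets": [
    {"x": 0.1,"y": 0,"z": 0,"ax": 0,"ay": 0,"az": 0,"gripper": 1},
    {"x": 0.1,"y": 0,"z": 0,"ax": 0,"ay": 0,"az": 0,"gripper": 1},
    {"x": 0,"y": 0,"z": 0,"ax": 0,"ay": 0,"az": 0,"gripper": 1}
  ]
}}

```text
clock: 10.0
position: [629.4, 45.2, 47.5]
ee_rot: [-0.644, 0.765, -0.001, -0.003]
contact_force: [4.9, -17.6, 6.4]
gripper_width: 9.8
grasp_force: 59.2
```

Call:
{"name": "send_rows", "arguments": {
  "targets": [
    {"x": 0.1,"y": 0,"z": 0,"ax": 0,"ay": 0,"az": 0,"gripper": -1},
    {"x": 0,"y": 0,"z": 0,"ax": 0,"ay": 0,"az": 0,"gripper": -1},
    {"x": 0,"y": 0,"z": 0,"ax": 0,"ay": 0,"az": 0,"gripper": -1},
    {"x": 0,"y": 0,"z": 0,"ax": 0,"ay": 0,"az": 0,"gripper": -1},
    {"x": 0,"y": 0,"z": 0,"ax": 0,"ay": 0,"az": 0,"gripper": -1}
  ]
}}

```text
clock: 10.42
position: [629.2, 49.7, 46.3]
ee_rot: [-0.645, 0.764, 0.001, -0.001]
contact_force: [-0.4, -1.0, 0.3]
gripper_width: 69.9
grasp_force: 0.0
```

Call:
{"name": "send_rows", "arguments": {
  "targets": [
    {"x": 0,"y": 0,"z": -1,"ax": 0,"ay": 0,"az": 0,"gripper": -1},
    {"x": 0,"y": 0,"z": -3,"ax": 0,"ay": 0,"az": 0,"gripper": -1},
    {"x": 0.5,"y": 0,"z": -3.7,"ax": 0,"ay": 0,"az": 0,"gripper": -1},
    {"x": 1,"y": 0,"z": -3.7,"ax": 0,"ay": 0,"az": 0,"gripper": -1},
    {"x": 1,"y": 0,"z": -3.7,"ax": 0,"ay": 0,"az": 0,"gripper": -1}
  ]
}}

```text
clock: 10.83
position: [625.4, 24.8, 200.3]
ee_rot: [-0.645, 0.764, 0.0, -0.0]
contact_force: [-0.0, 1.1, -0.0]
gripper_width: 85.3
grasp_force: 0.0
```

Call:
{"name": "send_rows", "arguments": {
  "targets": [
    {"x": 1,"y": 0,"z": -3.7,"ax": 0,"ay": 0,"az": 0,"gripper": -1},
    {"x": 0.5,"y": 0,"z": -2,"ax": 0,"ay": 0,"az": 0,"gripper": -1},
    {"x": 0,"y": 0,"z": 0,"ax": 0,"ay": 0,"az": 0,"gripper": -1},
    {"x": 0,"y": 0,"z": 0,"ax": 0,"ay": 0,"az": 0,"gripper": -1},
    {"x": 0,"y": 0,"z": 0,"ax": 0,"ay": 0,"az": 0,"gripper": -1}
  ]
}}

```text
clock: 11.25
position: [622.5, 10.0, 254.4]
ee_rot: [-0.645, 0.764, 0.001, -0.0]
contact_force: [-0.9, -0.3, -0.7]
gripper_width: 85.5
grasp_force: 0.0
```

```bash
python3 - <<'E'
from est import *
st=arm.read_state();Rm=R.from_quat(st['ee_rot']).as_matrix();print(st['clock'],st['position'],'yaw',np.degrees(np.arctan2(Rm[1,0],Rm[0,0])),st['contact_force'])
m=arm.camera_model('wrist'); im,P,_=cloud('wrist'); np.savez('w4.npz',im=im,P=P,T=m['cam_to_world']); cv2.imwrite('pics/w4.png',cv2.cvtColor(im,cv2.COLOR_RGB2BGR))
E
```

```text
11.25 [622.4949432    9.98551612 254.42989556] yaw -99.69504842735935 [-0.88140429 -0.2842516  -0.7413452 ]
```

View pics/w4.png

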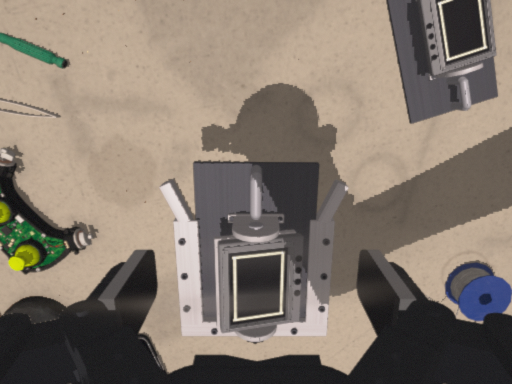

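```bash
python3 - <<'E'
from est import *
D=np.load('w4.npz'); im,P=D['im'],D['P']; m=arm.camera_model('wrist'); m['cam_to_world']=D['T']
g=cv2.cvtColor(im,cv2.COLOR_RGB2GRAY); hsv=cv2.cvtColor(im,cv2.COLOR_RGB2HSV)
# seat plane from depth inside quad
q=P[255:318,234:282].reshape(-1,3); q=q[np.isfinite(q[:,0])]
med=np.median(q,0); 
for _ in range(3):
    c=q.mean(0); n=np.linalg.svd(q-c,full_matrices=False)[2][2]; n*=np.sign(n[2]); r=(q-c)@n; q=q[abs(r)<max(2*r.std(),1)]
print('seat plane',c,n,'std',r.std(),len(q))
a=np.radians(-9.7); ex=np.array([np.cos(a),np.sin(a),0]); ey=np.array([-ex[1],ex[0],0])
print('tilt',np.arctan2(-n@ex,n[2]),'n.ey',n@ey)
# strip outer contour
mask=np.zeros_like(g); mask[242:330,224:294]=(g[242:330,224:294]>190)
cs,_=cv2.findContours(mask,cv2.RETR_EXTERNAL,cv2.CHAIN_APPROX_NONE); k=max(cs,key=lambda x:cv2.boundingRect(x)[2]*cv2.boundingRect(x)[3])
print(cv2.boundingRect(k)); hull=cv2.convexHull(k); ap=cv2.approxPolyDP(hull,4,True)[:,0]
T=np.array(m['cam_to_world'])
d=np.stack([(ap[:,0]-m['cx'])/m['fx'],(ap[:,1]-m['cy'])/m['fy'],np.ones(len(ap))],1)@T[:3,:3].T
W=T[:3,3]+d*(((c-T[:3,3])@n)/(d@n))[:,None]
print(ap.tolist(),W.round(1).tolist(),'centre',W.mean(0))
rr=cv2.minAreaRect(np.stack([(W-c)@ex,(W-c)@ey],1).astype(np.float32)); print(rr)
# plate -y edge & rail edges
print('plate -y',raypl(m,[[195,162],[319,162]],8).round(1).tolist())
print('handle',raypl(m,[[256,185],[257,205]],48).round(1).tolist())
rl=[]
for r in range(235,325,10):
    row=g[r].astype(int); i=np.where((row[160:345]>150)&(np.nan_to_num(P[r,160:345,2])>12)&(np.nan_to_num(P[r,160:345,2])<22))[0]+160
    i=i[(i<222)|(i>300)]; L=i[i<222]; Rr=i[i>300]
    if len(L) and len(Rr): rl.append(raypl(m,[[L.min(),r],[Rr.max(),r]],16.5)[:,:2])
rl=np.array(rl); print('rail mids',rl.mean(1).round(1).tolist())
for s in (0,1): print(np.degrees(np.arctan(np.polyfit(rl[:,s,1],rl[:,s,0],1)[0])))
E
```

```text
seat plane [642.7669425  137.17231361  60.86632009] [-0.2317537   0.04059379  0.97192714] std 0.5371878263997855 2691
tilt 0.23750680664116608 n.ey 0.0009654006015812946
(232, 252, 52, 69)
[[282, 252], [282, 313], [234, 320], [232, 257]] [[611.4, 104.9, 54.7], [622.4, 179.0, 54.3], [673.9, 169.5, 66.9], [661.8, 95.5, 67.1]] centre [642.39335574 137.21806785  60.77532823]
((-0.6446132659912109, -0.056514739990234375), (52.34232711791992, 76.0867691040039), 0.401810884475708)
plate -y [[689.8, 4.6, 8.0], [555.3, 27.7, 8.0]]
handle [[626.1, 30.6, 48.0], [628.7, 51.7, 48.0]]
rail mids [[663.7, 160.2], [662.6, 174.5], [656.6, 189.8], [659.1, 204.0]]
10.013875327859854
-22.80492802849826
```

```bash
python3 - <<'E'
from h import *
plan([560,-405,200],rotyaw(-12),p0=[622,10,254.3],R0=rotyaw(-99.7))
E
```

```text
[{"x": 3.23, "y": -0.07, "z": 0.42, "ax": 0, "ay": 0, "az": -6.75, "gripper": -1}, {"x": 3.21, "y": 0.31, "z": 0.42, "ax": 0, "ay": 0, "az": -6.75, "gripper": -1}, {"x": 3.15, "y": 0.69, "z": 0.41, "ax": 0, "ay": 0, "az": -6.75, "gripper": -1}, {"x": 3.05, "y": 1.05, "z": 0.42, "ax": 0, "ay": 0, "az": -6.75, "gripper": -1}, {"x": 2.91, "y": 1.41, "z": 0.42, "ax": 0, "ay": 0, "az": -6.75, "gripper": -1}]
[{"x": 2.72, "y": 1.74, "z": 0.42, "ax": 0, "ay": 0, "az": -6.75, "gripper": -1}, {"x": 2.5, "y": 2.04, "z": 0.41, "ax": 0, "ay": 0, "az": -6.75, "gripper": -1}, {"x": 2.24, "y": 2.32, "z": 0.42, "ax": 0, "ay": 0, "az": -6.75, "gripper": -1}, {"x": 1.95, "y": 2.57, "z": 0.42, "ax": 0, "ay": 0, "az": -6.75, "gripper": -1}, {"x": 1.63, "y": 2.79, "z": 0.42, "ax": 0, "ay": 0, "az": -6.75, "gripper": -1}]
[{"x": 1.3, "y": 2.95, "z": 0.41, "ax": 0, "ay": 0, "az": -6.75, "gripper": -1}, {"x": 0.94, "y": 3.09, "z": 0.42, "ax": 0, "ay": 0, "az": -6.75, "gripper": -1}, {"x": 0.58, "y": 3.18, "z": 0.42, "ax": 0, "ay": 0, "az": -6.75, "gripper": -1}]
end [ 560. -405.  200.] [[0.978, -0.207, 0.0], [-0.207, -0.978, 0.0], [-0.0, 0.0, -1.0]]
```

Call:
{"name": "send_rows", "arguments": {
  "targets": [
    {"x": 3.23,"y": -0.07,"z": 0.42,"ax": 0,"ay": 0,"az": -6.75,"gripper": -1},
    {"x": 3.21,"y": 0.31,"z": 0.42,"ax": 0,"ay": 0,"az": -6.75,"gripper": -1},
    {"x": 3.15,"y": 0.69,"z": 0.41,"ax": 0,"ay": 0,"az": -6.75,"gripper": -1},
    {"x": 3.05,"y": 1.05,"z": 0.42,"ax": 0,"ay": 0,"az": -6.75,"gripper": -1},
    {"x": 2.91,"y": 1.41,"z": 0.42,"ax": 0,"ay": 0,"az": -6.75,"gripper": -1}
  ]
}}

```text
clock: 11.72
position: [598.5, -150.7, 232.0]
ee_rot: [0.841, -0.541, -0.002, 0.001]
contact_force: [0.8, -1.7, -0.0]
gripper_width: 85.2
grasp_force: 0.0
```

Call:
{"name": "send_rows", "arguments": {
  "targets": [
    {"x": 2.72,"y": 1.74,"z": 0.42,"ax": 0,"ay": 0,"az": -6.75,"gripper": -1},
    {"x": 2.5,"y": 2.04,"z": 0.41,"ax": 0,"ay": 0,"az": -6.75,"gripper": -1},
    {"x": 2.24,"y": 2.32,"z": 0.42,"ax": 0,"ay": 0,"az": -6.75,"gripper": -1},
    {"x": 1.95,"y": 2.57,"z": 0.42,"ax": 0,"ay": 0,"az": -6.75,"gripper": -1},
    {"x": 1.63,"y": 2.79,"z": 0.42,"ax": 0,"ay": 0,"az": -6.75,"gripper": -1}
  ]
}}

```text
clock: 12.13
position: [574.6, -310.4, 211.0]
ee_rot: [0.962, -0.274, -0.002, -0.0]
contact_force: [1.1, -0.5, 0.8]
gripper_width: 85.5
grasp_force: 0.0
```

Call:
{"name": "send_rows", "arguments": {
  "targets": [
    {"x": 1.3,"y": 2.95,"z": 0.41,"ax": 0,"ay": 0,"az": -6.75,"gripper": -1},
    {"x": 0.94,"y": 3.09,"z": 0.42,"ax": 0,"ay": 0,"az": -6.75,"gripper": -1},
    {"x": 0.58,"y": 3.18,"z": 0.42,"ax": 0,"ay": 0,"az": -6.75,"gripper": -1},
    {"x": 0,"y": 0,"z": 0,"ax": 0,"ay": 0,"az": 0,"gripper": -1},
    {"x": 0,"y": 0,"z": 0,"ax": 0,"ay": 0,"az": 0,"gripper": -1}
  ]
}}

```text
clock: 12.55
position: [560.0, -406.3, 197.6]
ee_rot: [0.994, -0.106, -0.002, -0.001]
contact_force: [0.0, 1.0, 0.5]
gripper_width: 85.8
grasp_force: 0.0
```

Call:
{"name": "send_rows", "arguments": {
  "targets": [
    {"x": 0,"y": 0,"z": 0,"ax": 0,"ay": 0,"az": 0,"gripper": -1},
    {"x": 0,"y": 0,"z": 0,"ax": 0,"ay": 0,"az": 0,"gripper": -1},
    {"x": 0,"y": 0,"z": 0,"ax": 0,"ay": 0,"az": 0,"gripper": -1}
  ]
}}

```text
clock: 12.8
position: [561.9, -404.1, 200.8]
ee_rot: [0.995, -0.103, -0.0, -0.0]
contact_force: [-0.8, 1.0, 0.1]
gripper_width: 85.4
grasp_force: 0.0
```

```bash
python3 - <<'E'
from est import *
st=arm.read_state();Rm=R.from_quat(st['ee_rot']).as_matrix();print(st['clock'],st['position'],'yaw',np.degrees(np.arctan2(Rm[1,0],Rm[0,0])),Rm[2])
m=arm.camera_model('wrist'); im,P,_=cloud('wrist'); np.savez('w5.npz',im=im,P=P,T=m['cam_to_world']); cv2.imwrite('pics/w5.png',cv2.cvtColor(im,cv2.COLOR_RGB2BGR))
s=near(P,480,620,-470,-330,40,60); q=P[s]; print('grip',len(q),q.mean(0),cv2.minAreaRect(q[:,:2].astype(np.float32)),np.percentile(q[:,2],[5,50,95]))
t=near(P,480,620,-470,-330,6,11); q=P[t]; print('pane',len(q),q.mean(0),cv2.minAreaRect(q[:,:2].astype(np.float32)))
print(arm.boxes_of('wrist','pane'))
E
```

```text
12.8 [ 561.85673281 -404.06674242  200.78430197] yaw -11.868468585533703 [-1.38107985e-04 -1.00749322e-04 -9.99999985e-01]
grip 589 [ 547.38866493 -398.77050746   53.80045825] ((545.394287109375, -398.2991943359375), (11.96743392944336, 34.08842468261719), 75.39363861083984) [47.40012515 54.5232003  55.83499872]
pane 3182 [ 547.35399154 -398.58532822    8.22739104] ((547.1832885742188, -399.4974670410156), (106.61455535888672, 136.262451171875), 4.83551549911499)
[{'rect': [213.1, 154.9, 87.2, 66.9], 'score': 0.84}]
```

View pics/w5.png

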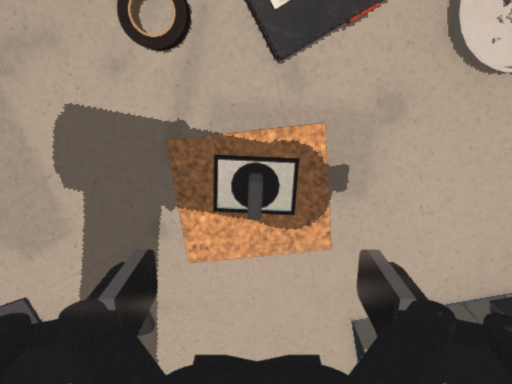

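```bash
python3 - <<'E'
from est import *
D=np.load('w5.npz'); im,P=D['im'],D['P']; m=arm.camera_model('wrist'); m['cam_to_world']=D['T']
hsv=cv2.cvtColor(im,cv2.COLOR_RGB2HSV).astype(int)
roi=np.zeros((384,512),np.uint8); s=(hsv[...,1]<90); roi[145:225,203:308]=s[145:225,203:308]
roi=cv2.morphologyEx(roi,cv2.MORPH_OPEN,np.ones((5,5)))
cs,_=cv2.findContours(roi,cv2.RETR_EXTERNAL,cv2.CHAIN_APPROX_NONE); k=max(cs,key=cv2.contourArea)
W=raypl(m,k[:,0],8)[:,:2]; print(cv2.boundingRect(k),'pane',cv2.minAreaRect(W.astype(np.float32)))
c=np.array([[216,155],[298,158],[296,214],[213,212]]); w=raypl(m,c,8)[:,:2]; print(w.round(1).tolist(),w.mean(0), np.degrees(np.arctan2(*(w[0]-w[1])[::-1])),np.degrees(np.arctan2(*(w[3]-w[2])[::-1])))
q=P[near(P,500,600,-450,-350,52,58)]; print('griptop',cv2.minAreaRect(q[:,:2].astype(np.float32)),q.mean(0))
E
```

```text
(214, 155, 84, 64) pane ((542.3641967773438, -397.822998046875), (78.79499053955078, 61.6771240234375), 74.9896240234375)
[[581.7, -369.0], [563.1, -443.5], [508.2, -432.0], [527.1, -352.5]] [ 545.03755799 -399.24046653] 75.97572879048411 76.63295766511168
griptop ((545.2174682617188, -398.24981689453125), (11.925930976867676, 33.729339599609375), 75.20550537109375) [ 546.07517843 -398.51027867   54.55160038]
```

```bash
python3 - <<'E'
from h import *
plan([545.2,-398.7,46],rotyaw(-14.5),vmax=25,p0=[561.6,-404.2,200.7],R0=rotyaw(-11.9))
E
```

```text
[{"x": -0.25, "y": -0.03, "z": 2.21, "ax": 0, "ay": 0, "az": 0.37, "gripper": -1}, {"x": -0.24, "y": -0.03, "z": 2.21, "ax": 0, "ay": 0, "az": 0.37, "gripper": -1}, {"x": -0.25, "y": -0.02, "z": 2.21, "ax": 0, "ay": 0, "az": 0.37, "gripper": -1}, {"x": -0.24, "y": -0.02, "z": 2.21, "ax": 0, "ay": 0, "az": 0.37, "gripper": -1}, {"x": -0.25, "y": -0.03, "z": 2.21, "ax": 0, "ay": 0, "az": 0.37, "gripper": -1}]
[{"x": -0.25, "y": -0.02, "z": 2.21, "ax": 0, "ay": 0, "az": 0.37, "gripper": -1}, {"x": -0.24, "y": -0.02, "z": 2.21, "ax": 0, "ay": 0, "az": 0.37, "gripper": -1}]
end [ 545.2 -398.7   46. ] [[0.968, -0.25, 0.0], [-0.25, -0.968, -0.0], [0.0, 0.0, -1.0]]
```

Call:
{"name": "send_rows", "arguments": {
  "targets": [
    {"x": -0.25,"y": -0.03,"z": 2.21,"ax": 0,"ay": 0,"az": 0.37,"gripper": -1},
    {"x": -0.24,"y": -0.03,"z": 2.21,"ax": 0,"ay": 0,"az": 0.37,"gripper": -1},
    {"x": -0.25,"y": -0.02,"z": 2.21,"ax": 0,"ay": 0,"az": 0.37,"gripper": -1},
    {"x": -0.24,"y": -0.02,"z": 2.21,"ax": 0,"ay": 0,"az": 0.37,"gripper": -1},
    {"x": -0.25,"y": -0.03,"z": 2.21,"ax": 0,"ay": 0,"az": 0.37,"gripper": -1}
  ]
}}

```text
clock: 13.32
position: [549.9, -400.7, 89.9]
ee_rot: [0.993, -0.12, 0.001, 0.0]
contact_force: [0.4, 0.2, -0.2]
gripper_width: 85.6
grasp_force: 0.0
```

Call:
{"name": "send_rows", "arguments": {
  "targets": [
    {"x": -0.25,"y": -0.02,"z": 2.21,"ax": 0,"ay": 0,"az": 0.37,"gripper": -1},
    {"x": -0.24,"y": -0.02,"z": 2.21,"ax": 0,"ay": 0,"az": 0.37,"gripper": -1},
    {"x": 0,"y": 0,"z": 0,"ax": 0,"ay": 0,"az": 0,"gripper": -1},
    {"x": 0,"y": 0,"z": 0,"ax": 0,"ay": 0,"az": 0,"gripper": -1},
    {"x": 0,"y": 0,"z": 0,"ax": 0,"ay": 0,"az": 0,"gripper": -1}
  ]
}}

```text
clock: 13.73
position: [546.2, -400.1, 47.7]
ee_rot: [0.992, -0.126, 0.001, 0.001]
contact_force: [-0.5, 0.7, 0.2]
gripper_width: 85.4
grasp_force: 0.0
```

Call:
{"name": "send_rows", "arguments": {
  "targets": [
    {"x": 0,"y": 0,"z": 0,"ax": 0,"ay": 0,"az": 0,"gripper": 0},
    {"x": 0,"y": 0,"z": 0,"ax": 0,"ay": 0,"az": 0,"gripper": 0},
    {"x": 0,"y": 0,"z": 0,"ax": 0,"ay": 0,"az": 0,"gripper": 0},
    {"x": 0,"y": 0,"z": 0,"ax": 0,"ay": 0,"az": 0,"gripper": 0}
  ]
}}

```text
clock: 14.07
position: [545.4, -400.0, 47.0]
ee_rot: [0.992, -0.127, 0.001, 0.0]
contact_force: [0.2, 0.1, 0.1]
gripper_width: 42.8
grasp_force: 0.0
```

Call:
{"name": "send_rows", "arguments": {
  "targets": [
    {"x": -0.02,"y": -0.13,"z": 0.1,"ax": 0,"ay": 0,"az": 0,"gripper": 0},
    {"x": 0,"y": 0,"z": 0,"ax": 0,"ay": 0,"az": 0,"gripper": 0.4},
    {"x": 0,"y": 0,"z": 0,"ax": 0,"ay": 0,"az": 0,"gripper": 1},
    {"x": 0,"y": 0,"z": 0,"ax": 0,"ay": 0,"az": 0,"gripper": 1},
    {"x": 0,"y": 0,"z": 0,"ax": 0,"ay": 0,"az": 0,"gripper": 1}
  ]
}}

```text
clock: 14.48
position: [545.2, -398.6, 45.1]
ee_rot: [0.992, -0.127, 0.0, 0.0]
contact_force: [0.6, 0.7, 0.9]
gripper_width: 10.9
grasp_force: 59.9
```

Call:
{"name": "send_rows", "arguments": {
  "targets": [
    {"x": 0,"y": 0,"z": 0,"ax": 0,"ay": 0,"az": 0,"gripper": 1},
    {"x": 0,"y": 0,"z": 0,"ax": 0,"ay": 0,"az": 0,"gripper": 1},
    {"x": 0,"y": 0,"z": 0,"ax": 0,"ay": 0,"az": 0,"gripper": 1},
    {"x": 0,"y": 0,"z": 0,"ax": 0,"ay": 0,"az": 0,"gripper": 1}
  ]
}}

```text
clock: 14.82
position: [545.2, -398.6, 45.1]
ee_rot: [0.992, -0.127, 0.0, 0.0]
contact_force: [1.5, -0.1, -0.1]
gripper_width: 11.2
grasp_force: 59.9
```

```bash
python3 - <<'E'
from est import *
st=arm.read_state();Rm=R.from_quat(st['ee_rot']).as_matrix();print(st['clock'],st['position'],'yaw',np.degrees(np.arctan2(Rm[1,0],Rm[0,0])),Rm[2],st['contact_force'],st['wrist_torque'])
m=arm.camera_model('wrist'); im,P,_=cloud('wrist'); np.savez('w6.npz',im=im,P=P,T=m['cam_to_world']); cv2.imwrite('pics/w6.png',cv2.cvtColor(im,cv2.COLOR_RGB2BGR))
E
```

```text
14.8167 [ 545.22720078 -398.55755595   45.10074437] yaw -14.539375978032382 [ 2.80268136e-04  5.43647165e-05 -9.99999959e-01] [ 1.48244931 -0.11073657 -0.1007845 ] [ 0.00969583 -0.04358073  0.01851307]
```

View pics/w6.png

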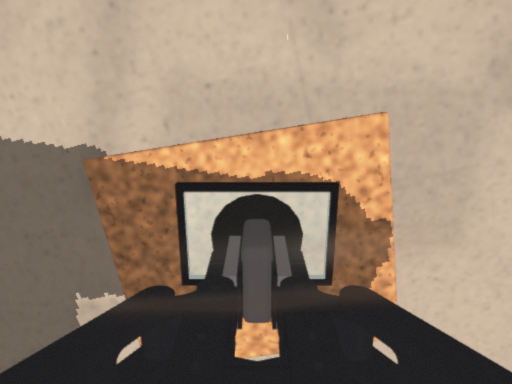

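```bash
cat >> est.py <<'E'
T_=0.2375; a_=np.radians(-9.75); EX=np.array([np.cos(a_),np.sin(a_),0]); EY=np.array([-EX[1],EX[0],0]); EZ=np.array([0,0,1.])
N=-np.sin(T_)*EX+np.cos(T_)*EZ; XS=np.cos(T_)*EX+np.sin(T_)*EZ
RS=np.stack([XS,-EY,-N],1); SEAT=np.array([641.9,137.2,60.6])
E
python3 - <<'E'
from est import *
D=np.load('w6.npz'); m=arm.camera_model('wrist'); m['cam_to_world']=D['T']; st=arm.read_state(); Rm=R.from_quat(st['ee_rot']).as_matrix()
w=raypl(m,[[177,183.5],[339,183.5],[333,285],[181,285]],8); t=(w-st['position'])@Rm; print(t.round(1).tolist(),t.mean(0))
A=[545.2,-398.6,45.1]; RA=rotyaw(-14.5)
plan([545.2,-398.6,200],RA,vmax=31,p0=A,R0=RA,g=1)
print(RS.round(3),SEAT+N*141)
plan(SEAT+N*141,RS,p0=[545.2,-398.6,200],R0=RA,g=1,vmax=38)
E
```

```text
[[28.2, -39.1, 37.1], [28.2, 39.8, 37.1], [-28.2, 40.5, 37.1], [-28.2, -40.8, 37.1]] [1.40249835e-02 1.08594255e-01 3.71089810e+01]
[{"x": 0, "y": 0, "z": -3.1, "ax": 0, "ay": 0, "az": 0, "gripper": 1}, {"x": 0, "y": 0, "z": -3.1, "ax": 0, "ay": 0, "az": 0, "gripper": 1}, {"x": 0, "y": 0, "z": -3.09, "ax": 0, "ay": 0, "az": 0, "gripper": 1}, {"x": 0, "y": 0, "z": -3.1, "ax": 0, "ay": 0, "az": 0, "gripper": 1}, {"x": 0, "y": 0, "z": -3.1, "ax": 0, "ay": 0, "az": 0, "gripper": 1}]
end [ 545.2 -398.6  200. ] [[0.968, -0.25, 0.0], [-0.25, -0.968, -0.0], [0.0, 0.0, -1.0]]
[[ 0.958 -0.169  0.232]
 [-0.165 -0.986 -0.04 ]
 [ 0.235 -0.    -0.972]] [609.20558777 142.8179275  197.64201655]
[{"x": -0.49, "y": -3.6, "z": 0.02, "ax": 0.04, "ay": 0.91, "az": -0.32, "gripper": 1}, {"x": -0.47, "y": -3.61, "z": 0.01, "ax": 0.04, "ay": 0.91, "az": -0.32, "gripper": 1}, {"x": -0.45, "y": -3.6, "z": 0, "ax": 0.04, "ay": 0.91, "az": -0.32, "gripper": 1}, {"x": -0.43, "y": -3.61, "z": 0, "ax": 0.04, "ay": 0.91, "az": -0.32, "gripper": 1}, {"x": -0.41, "y": -3.61, "z": 0, "ax": 0.04, "ay": 0.91, "az": -0.3
[... 306 characters left out ...]
.62, "z": -0.02, "ax": 0.04, "ay": 0.91, "az": -0.32, "gripper": 1}, {"x": -0.31, "y": -3.62, "z": -0.01, "ax": 0.04, "ay": 0.91, "az": -0.32, "gripper": 1}]
[{"x": -0.29, "y": -3.62, "z": -0.03, "ax": 0.04, "ay": 0.91, "az": -0.32, "gripper": 1}, {"x": -0.27, "y": -3.63, "z": -0.02, "ax": 0.04, "ay": 0.91, "az": -0.32, "gripper": 1}, {"x": -0.24, "y": -3.62, "z": -0.02, "ax": 0.04, "ay": 0.91, "az": -0.32, "gripper": 1}, {"x": -0.23, "y": -3.63, "z": -0.03, "ax": 0.04, "ay": 0.91, "az": -0.32, "gripper": 1}, {"x": -0.2, "y": -3.63, "z": -0.03, "ax": 0.04, "ay": 0.91, "az": -0.32, "gripper": 1}]
end [609.2 142.8 197.7] [[0.958, -0.168, 0.233], [-0.163, -0.986, -0.039], [0.236, -0.0, -0.972]]
```

Pane is centred in the grasp within 0.1 mm (picture: pane corners (177,184)–(339,184), square to the tool). Lift and carry.

Call:
{"name": "send_rows", "arguments": {
  "targets": [
    {"x": 0,"y": 0,"z": -0.6,"ax": 0,"ay": 0,"az": 0,"gripper": 1},
    {"x": 0,"y": 0,"z": -1.8,"ax": 0,"ay": 0,"az": 0,"gripper": 1},
    {"x": 0,"y": 0,"z": -3,"ax": 0,"ay": 0,"az": 0,"gripper": 1},
    {"x": 0,"y": 0,"z": -3,"ax": 0,"ay": 0,"az": 0,"gripper": 1},
    {"x": 0,"y": 0,"z": -3,"ax": 0,"ay": 0,"az": 0,"gripper": 1}
  ]
}}

```text
clock: 15.28
position: [544.5, -398.3, 159.9]
ee_rot: [0.992, -0.127, -0.001, -0.0]
contact_force: [0.3, 0.2, -0.6]
gripper_width: 11.0
grasp_force: 59.6
```

Call:
{"name": "send_rows", "arguments": {
  "targets": [
    {"x": 0,"y": 0,"z": -2.5,"ax": 0,"ay": 0,"az": 0,"gripper": 1},
    {"x": 0,"y": 0,"z": -1.6,"ax": 0,"ay": 0,"az": 0,"gripper": 1},
    {"x": 0,"y": -0.8,"z": 0,"ax": 0,"ay": 0,"az": 0,"gripper": 1},
    {"x": 0,"y": 0.8,"z": 0,"ax": 0,"ay": 0,"az": 0,"gripper": 1}
  ]
}}

```text
clock: 15.62
position: [545.7, -396.6, 201.0]
ee_rot: [0.992, -0.126, 0.001, -0.0]
contact_force: [-0.1, 0.1, -2.0]
gripper_width: 11.4
grasp_force: 59.5
```

Call:
{"name": "send_rows", "arguments": {
  "targets": [
    {"x": -0.49,"y": -3.6,"z": 0.02,"ax": 0.04,"ay": 0.91,"az": -0.32,"gripper": 1},
    {"x": -0.47,"y": -3.61,"z": 0.01,"ax": 0.04,"ay": 0.91,"az": -0.32,"gripper": 1},
    {"x": -0.45,"y": -3.6,"z": 0,"ax": 0.04,"ay": 0.91,"az": -0.32,"gripper": 1},
    {"x": -0.43,"y": -3.61,"z": 0,"ax": 0.04,"ay": 0.91,"az": -0.32,"gripper": 1},
    {"x": -0.41,"y": -3.61,"z": 0,"ax": 0.04,"ay": 0.91,"az": -0.32,"gripper": 1}
  ]
}}

```text
clock: 16.03
position: [565.4, -216.5, 197.2]
ee_rot: [0.993, -0.113, 0.038, 0.003]
contact_force: [1.7, 0.2, -0.1]
gripper_width: 10.9
grasp_force: 59.6
```

Call:
{"name": "send_rows", "arguments": {
  "targets": [
    {"x": -0.39,"y": -3.62,"z": -0.01,"ax": 0.04,"ay": 0.91,"az": -0.32,"gripper": 1},
    {"x": -0.37,"y": -3.61,"z": -0.01,"ax": 0.04,"ay": 0.91,"az": -0.32,"gripper": 1},
    {"x": -0.35,"y": -3.62,"z": -0.01,"ax": 0.04,"ay": 0.91,"az": -0.32,"gripper": 1},
    {"x": -0.33,"y": -3.62,"z": -0.02,"ax": 0.04,"ay": 0.91,"az": -0.32,"gripper": 1},
    {"x": -0.31,"y": -3.62,"z": -0.01,"ax": 0.04,"ay": 0.91,"az": -0.32,"gripper": 1}
  ]
}}

```text
clock: 16.45
position: [586.8, -36.0, 196.7]
ee_rot: [0.992, -0.098, 0.078, 0.007]
contact_force: [0.5, -0.1, -0.4]
gripper_width: 11.1
grasp_force: 59.5
```

Call:
{"name": "send_rows", "arguments": {
  "targets": [
    {"x": -0.29,"y": -3.62,"z": -0.03,"ax": 0.04,"ay": 0.91,"az": -0.32,"gripper": 1},
    {"x": -0.27,"y": -3.63,"z": -0.02,"ax": 0.04,"ay": 0.91,"az": -0.32,"gripper": 1},
    {"x": -0.24,"y": -3.62,"z": -0.02,"ax": 0.04,"ay": 0.91,"az": -0.32,"gripper": 1},
    {"x": -0.23,"y": -3.63,"z": -0.03,"ax": 0.04,"ay": 0.91,"az": -0.32,"gripper": 1},
    {"x": -0.2,"y": -3.63,"z": -0.03,"ax": 0.04,"ay": 0.91,"az": -0.32,"gripper": 1}
  ]
}}

```text
clock: 16.87
position: [608.3, 144.1, 195.8]
ee_rot: [0.989, -0.084, 0.117, 0.011]
contact_force: [-0.2, -0.9, -0.2]
gripper_width: 11.6
grasp_force: 59.5
```

Call:
{"name": "send_rows", "arguments": {
  "targets": [
    {"x": 0,"y": 0,"z": 0,"ax": 0,"ay": 0,"az": 0,"gripper": 1},
    {"x": 0,"y": 0,"z": 0,"ax": 0,"ay": 0,"az": 0,"gripper": 1},
    {"x": 0,"y": 0,"z": 0,"ax": 0,"ay": 0,"az": 0,"gripper": 1},
    {"x": 0,"y": 0,"z": 0,"ax": 0,"ay": 0,"az": 0,"gripper": 1},
    {"x": 0,"y": 0,"z": 0,"ax": 0,"ay": 0,"az": 0,"gripper": 1}
  ]
}}

```text
clock: 17.28
position: [609.3, 141.5, 197.3]
ee_rot: [0.989, -0.085, 0.118, 0.01]
contact_force: [-0.1, -0.1, -1.2]
gripper_width: 10.9
grasp_force: 59.6
```

```bash
cat > pl.py <<'E'
import sys
from est import *
off=float(sys.argv[1]) if len(sys.argv)>1 else 66
st=arm.read_state();Rm=R.from_quat(st['ee_rot']).as_matrix()
print(st['clock'],st['position'],'F',st['contact_force'],'Fn',st['contact_force']@N,'M',st['wrist_torque'],'w',st['gripper_width'])
e=st['position']-SEAT; print('seat frame XS,EY,N',(e@XS).round(2),(e@EY).round(2),(e@N).round(2),'roterr deg (tool)',(R.from_quat(st['ee_rot']).inv()*R.from_matrix(RS)).as_rotvec(degrees=True).round(2))
plan(SEAT+N*off,RS,vmax=12,g=1)
E
python3 pl.py 66
```

```text
17.2833 [609.27127247 141.51499566 197.26147688] F [-0.05911066 -0.12359128 -1.20242469] Fn -1.159889661373068 M [0.09147436 0.57599919 0.01729283] w 10.858200950161223
seat frame XS,EY,N 0.19 -1.27 140.56 roterr deg (tool) [ 0.02  0.   -0.06]
[{"x": 0, "y": -0.02, "z": 1.07, "ax": 0, "ay": 0, "az": -0.01, "gripper": 1}, {"x": -0.01, "y": -0.02, "z": 1.06, "ax": 0, "ay": 0, "az": -0.01, "gripper": 1}, {"x": 0, "y": -0.02, "z": 1.07, "ax": 0, "ay": 0, "az": -0.01, "gripper": 1}, {"x": 0, "y": -0.01, "z": 1.06, "ax": 0, "ay": 0, "az": -0.01, "gripper": 1}, {"x": 0, "y": -0.02, "z": 1.07, "ax": 0, "ay": 0, "az": -0.01, "gripper": 1}]
[{"x": -0.01, "y": -0.02, "z": 1.06, "ax": 0, "ay": 0, "az": -0.01, "gripper": 1}, {"x": 0, "y": -0.02, "z": 1.07, "ax": 0, "ay": 0, "az": -0.01, "gripper": 1}]
end [626.6 139.8 124.7] [[0.958, -0.169, 0.232], [-0.164, -0.986, -0.04], [0.235, 0.0, -0.972]]
```

Call:
{"name": "send_rows", "arguments": {
  "targets": [
    {"x": 0,"y": -0.02,"z": 1.6,"ax": 0,"ay": 0,"az": 0,"gripper": 1},
    {"x": -0.01,"y": -0.03,"z": 1.6,"ax": 0,"ay": 0,"az": 0,"gripper": 1},
    {"x": 0,"y": -0.03,"z": 1.6,"ax": 0,"ay": 0,"az": 0,"gripper": 1},
    {"x": -0.01,"y": -0.03,"z": 1.6,"ax": 0,"ay": 0,"az": 0,"gripper": 1},
    {"x": 0,"y": -0.02,"z": 1,"ax": 0,"ay": 0,"az": -0.06,"gripper": 1}
  ]
}}

```text
clock: 17.7
position: [626.4, 139.6, 124.1]
ee_rot: [0.989, -0.085, 0.118, 0.011]
contact_force: [0.1, -0.6, -0.8]
gripper_width: 10.8
grasp_force: 59.6
```

Call:
{"name": "send_rows", "arguments": {
  "targets": [
    {"x": 0,"y": 0,"z": 0,"ax": 0,"ay": 0,"az": 0,"gripper": 1},
    {"x": 0,"y": 0,"z": 0,"ax": 0,"ay": 0,"az": 0,"gripper": 1},
    {"x": 0,"y": 0,"z": 0,"ax": 0,"ay": 0,"az": 0,"gripper": 1},
    {"x": 0,"y": 0,"z": 0,"ax": 0,"ay": 0,"az": 0,"gripper": 1}
  ]
}}

```text
clock: 18.03
position: [627.3, 141.4, 127.1]
ee_rot: [0.989, -0.084, 0.119, 0.009]
contact_force: [0.4, 0.1, -1.4]
gripper_width: 11.4
grasp_force: 59.6
```

```bash
python3 pl.py 48; python3 - <<'E'
from est import *
m=arm.camera_model('wrist'); im,P,_=cloud('wrist'); np.savez('w7.npz',im=im,P=P,T=m['cam_to_world']); 
c=cv2.cvtColor(im,cv2.COLOR_RGB2BGR)[130:330,130:390]; cv2.imwrite('pics/w7.png',cv2.resize(c,None,fx=3,fy=3,interpolation=cv2.INTER_CUBIC))
E
```

```text
18.0333 [627.31854065 141.42484749 127.09968253] F [ 0.3746614   0.08601691 -1.37008287] Fn -1.415071039131047 M [0.0883     0.50243325 0.01818126] w 11.418829949501143
seat frame XS,EY,N 0.98 1.69 68.18 roterr deg (tool) [-0.11 -0.16  0.07]
[{"x": -0.05, "y": 0.09, "z": 1.01, "ax": -0.05, "ay": -0.08, "az": 0.03, "gripper": 1}, {"x": -0.05, "y": 0.08, "z": 1.01, "ax": -0.05, "ay": -0.08, "az": 0.03, "gripper": 1}]
end [630.8 139.1 107.2] [[0.958, -0.169, 0.232], [-0.164, -0.986, -0.04], [0.235, -0.0, -0.972]]
```

View pics/w7.png

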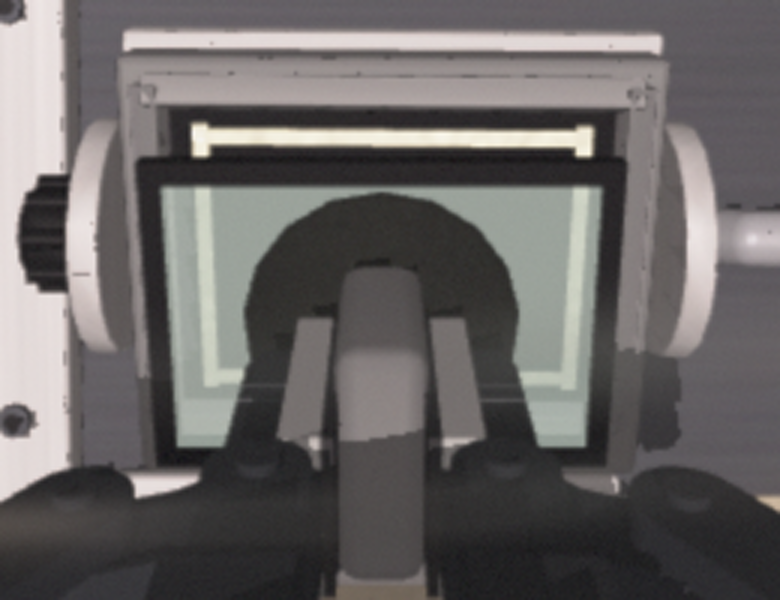

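```bash
python3 - <<'E'
from est import *
D=np.load('w7.npz'); m=arm.camera_model('wrist'); T=D['T']; st=arm.read_state(); Rm=R.from_quat(st['ee_rot']).as_matrix()
def hit(uv,p,n):
    uv=130+np.array(uv,float)/3; d=np.stack([(uv[:,0]-m['cx'])/m['fx'],(uv[:,1]-m['cy'])/m['fy'],np.ones(len(uv))],1)@T[:3,:3].T
    return T[:3,3]+d*(((p-T[:3,3])@n)/(d@n))[:,None]
s=(hit([[192,122],[595,123],[578,390],[204,388]],SEAT,N)-st['position'])@Rm
p=(hit([[138,157],[627,157]],st['position']+Rm[:,2]*37.1,Rm[:,2])-st['position'])@Rm
b=(hit([[146,80],[640,80]],SEAT+3*N,N)-st['position'])@Rm
print('strip tool frame',s.round(1).tolist(),s.mean(0)); print('pane top corners',p.round(1).tolist()); print('rim top',b.round(1).tolist())
P=D['P']; q=P[165:177,200:320].reshape(-1,3); 
g=P[146:151,190:330].reshape(-1,3)
print('strip region dist to seat plane',np.nanmedian((q-SEAT)@N),'rim',np.nanmedian((g-SEAT)@N))
E
```

```text
strip tool frame [[27.3, -36.4, 68.3], [27.1, 40.9, 68.1], [-29.8, 40.8, 68.0], [-29.4, -36.9, 68.1]] [-1.19882461  2.10501684 68.13534208]
pane top corners [[29.0, -39.6, 37.1], [28.9, 39.8, 37.1]]
rim top [[36.1, -44.0, 65.3], [36.1, 48.2, 65.1]]
strip region dist to seat plane 0.23759334194698806 rim -3.445284260963718
```

Call:
{"name": "send_rows", "arguments": {
  "targets": [
    {"x": -0.05,"y": 0.07,"z": 0.5,"ax": 0,"ay": -0.08,"az": 0,"gripper": 1},
    {"x": -0.05,"y": 0.07,"z": 0.5,"ax": -0.1,"ay": -0.08,"az": 0.05,"gripper": 1},
    {"x": -0.05,"y": 0.06,"z": 0.5,"ax": 0,"ay": 0,"az": 0,"gripper": 1},
    {"x": 0,"y": 0,"z": 0.4,"ax": 0,"ay": 0,"az": 0,"gripper": 1},
    {"x": 0,"y": 0,"z": 0,"ax": 0,"ay": 0,"az": 0,"gripper": 1}
  ]
}}

```text
clock: 18.5
position: [628.8, 138.3, 105.4]
ee_rot: [0.99, -0.084, 0.116, 0.011]
contact_force: [0.1, 0.1, -0.6]
gripper_width: 11.3
grasp_force: 59.6
```

Call:
{"name": "send_rows", "arguments": {
  "targets": [
    {"x": 0,"y": 0,"z": 0,"ax": 0,"ay": 0,"az": 0,"gripper": 1},
    {"x": 0,"y": 0,"z": 0,"ax": 0,"ay": 0,"az": 0,"gripper": 1},
    {"x": 0,"y": 0,"z": 0,"ax": 0,"ay": 0,"az": 0,"gripper": 1},
    {"x": 0,"y": 0,"z": 0,"ax": 0,"ay": 0,"az": 0,"gripper": 1},
    {"x": 0,"y": 0,"z": 0,"ax": 0,"ay": 0,"az": 0,"gripper": 1}
  ]
}}

```text
clock: 18.92
position: [629.5, 138.8, 107.2]
ee_rot: [0.989, -0.084, 0.117, 0.01]
contact_force: [-0.2, -0.5, -1.3]
gripper_width: 10.9
grasp_force: 59.6
```

```bash
python3 pl.py 44; python3 - <<'E'
from est import *
m=arm.camera_model('wrist'); im,P,_=cloud('wrist'); np.savez('w8.npz',im=im,P=P,T=m['cam_to_world']); 
c=cv2.cvtColor(im,cv2.COLOR_RGB2BGR)[130:330,130:390]; cv2.imwrite('pics/w8.png',cv2.resize(c,None,fx=3,fy=3,interpolation=cv2.INTER_CUBIC))
E
```

```text
18.9167 [629.50164618 138.82841965 107.19810378] F [-0.21811221 -0.48320542 -1.28428098] Fn -1.2169079268368872 M [ 0.09104701  0.54663909 -0.01392094] w 10.865997844351494
seat frame XS,EY,N -1.18 -0.49 48.23 roterr deg (tool) [0.05 0.09 0.04]
[{"x": 0.12, "y": -0.05, "z": 0.42, "ax": 0.05, "ay": 0.09, "az": 0.04, "gripper": 1}]
end [631.7 139.  103.4] [[0.958, -0.169, 0.232], [-0.165, -0.986, -0.04], [0.235, 0.0, -0.972]]
```

View pics/w8.png

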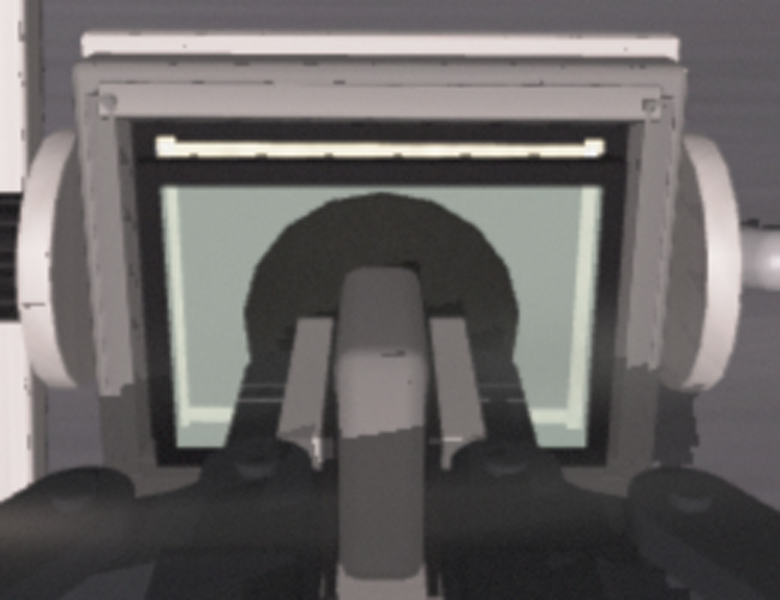

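Call:
{"name": "send_rows", "arguments": {
  "targets": [
    {"x": 0.06,"y": 0,"z": 0.2,"ax": 0.05,"ay": 0.09,"az": 0.04,"gripper": 1},
    {"x": 0,"y": 0,"z": 0.2,"ax": 0,"ay": 0,"az": 0,"gripper": 1},
    {"x": 0,"y": 0,"z": 0.1,"ax": 0,"ay": 0,"az": 0,"gripper": 1},
    {"x": 0,"y": 0,"z": 0,"ax": 0,"ay": 0,"az": 0,"gripper": 1},
    {"x": 0,"y": 0,"z": 0,"ax": 0,"ay": 0,"az": 0,"gripper": 1}
  ]
}}

```text
clock: 19.38
position: [631.1, 138.3, 102.0]
ee_rot: [0.989, -0.084, 0.118, 0.01]
contact_force: [0.4, -0.3, -1.3]
gripper_width: 11.1
grasp_force: 59.6
```

```bash
python3 pl.py 41.1
```

```text
19.3833 [631.06424112 138.33600632 101.97805751] F [ 0.42957778 -0.34272949 -1.31027371] Fn -1.3867572605457084 M [ 0.11059737  0.50769678 -0.01595293] w 11.108117503877336
seat frame XS,EY,N -0.83 -0.72 42.77 roterr deg (tool) [ 0.03  0.04 -0.  ]
[{"x": 0.08, "y": -0.07, "z": 0.17, "ax": 0.03, "ay": 0.04, "az": 0, "gripper": 1}]
end [632.3 138.8 100.5] [[0.958, -0.169, 0.232], [-0.165, -0.986, -0.04], [0.235, 0.0, -0.972]]
```

Call:
{"name": "send_rows", "arguments": {
  "targets": [
    {"x": 0.03,"y": -0.04,"z": 0.1,"ax": 0,"ay": 0,"az": 0,"gripper": 1},
    {"x": 0,"y": 0,"z": 0.05,"ax": 0,"ay": 0,"az": 0,"gripper": 1},
    {"x": 0,"y": 0,"z": 0,"ax": 0,"ay": 0,"az": 0,"gripper": 1},
    {"x": 0,"y": 0,"z": 0,"ax": 0,"ay": 0,"az": 0,"gripper": 1},
    {"x": 0,"y": 0,"z": 0,"ax": 0,"ay": 0,"az": 0,"gripper": 1}
  ]
}}

```text
clock: 19.8
position: [631.8, 138.7, 100.9]
ee_rot: [0.989, -0.084, 0.118, 0.01]
contact_force: [-0.3, -0.3, -0.7]
gripper_width: 11.3
grasp_force: 59.6
```

```bash
python3 pl.py 41.1
```

```text
19.8 [631.84097269 138.72380738 100.85290527] F [-0.33309842 -0.31876163 -0.72367423] Fn -0.6388233947165558 M [0.06814856 0.4742494  0.01181472] w 11.322226561765417
seat frame XS,EY,N -0.42 -0.2 41.52 roterr deg (tool) [ 0.02  0.02 -0.  ]
[{"x": 0.04, "y": -0.02, "z": 0.04, "ax": 0.02, "ay": 0.02, "az": 0, "gripper": 1}]
end [632.4 138.8 100.6] [[0.958, -0.169, 0.232], [-0.165, -0.986, -0.04], [0.235, -0.0, -0.972]]
```

Close to contact; pressing in small steps.

Call:
{"name": "send_rows", "arguments": {
  "targets": [
    {"x": 0,"y": 0,"z": 0.05,"ax": 0,"ay": 0,"az": 0,"gripper": 1},
    {"x": 0,"y": 0,"z": 0.05,"ax": 0,"ay": 0,"az": 0,"gripper": 1},
    {"x": 0,"y": 0,"z": 0,"ax": 0,"ay": 0,"az": 0,"gripper": 1},
    {"x": 0,"y": 0,"z": 0,"ax": 0,"ay": 0,"az": 0,"gripper": 1},
    {"x": 0,"y": 0,"z": 0,"ax": 0,"ay": 0,"az": 0,"gripper": 1}
  ]
}}

```text
clock: 20.22
position: [632.1, 138.8, 100.3]
ee_rot: [0.989, -0.084, 0.118, 0.01]
contact_force: [-3.3, 0.8, 3.9]
gripper_width: 10.9
grasp_force: 60.3
```

```bash
python3 pl.py 41.1
```

```text
20.2167 [632.07608435 138.78433828 100.30703693] F [-3.34790241  0.80252777  3.86815751] Fn 4.567846456042037 M [ 0.16768619  1.05616367 -0.03879124] w 10.940810489593272
seat frame XS,EY,N -0.33 -0.1 40.93 roterr deg (tool) [ 0.01 -0.    0.01]
[{"x": 0.03, "y": -0.01, "z": -0.02, "ax": 0.01, "ay": 0, "az": 0.01, "gripper": 1}]
end [632.3 138.8 100.6] [[0.958, -0.169, 0.232], [-0.165, -0.986, -0.04], [0.235, -0.0, -0.972]]
```

Call:
{"name": "send_rows", "arguments": {
  "targets": [
    {"x": -0.02,"y": 0,"z": 0.04,"ax": 0,"ay": 0,"az": 0,"gripper": 1},
    {"x": 0,"y": 0,"z": 0,"ax": 0,"ay": 0,"az": 0,"gripper": 1},
    {"x": 0,"y": 0,"z": 0,"ax": 0,"ay": 0,"az": 0,"gripper": 1},
    {"x": 0,"y": 0,"z": 0,"ax": 0,"ay": 0,"az": 0,"gripper": 1},
    {"x": 0,"y": 0,"z": 0,"ax": 0,"ay": 0,"az": 0,"gripper": 1}
  ]
}}

```text
clock: 20.63
position: [632.1, 138.8, 100.3]
ee_rot: [0.989, -0.084, 0.118, 0.01]
contact_force: [-3.6, 0.7, 5.5]
gripper_width: 11.0
grasp_force: 60.7
```

```bash
python3 pl.py 41.1; python3 - <<'E'
from est import *
m=arm.camera_model('wrist'); im,P,_=cloud('wrist'); np.savez('w9.npz',im=im,P=P,T=m['cam_to_world']); 
c=cv2.cvtColor(im,cv2.COLOR_RGB2BGR)[130:330,130:390]; cv2.imwrite('pics/w9.png',cv2.resize(c,None,fx=3,fy=3,interpolation=cv2.INTER_CUBIC))
E
```

```text
20.6333 [632.07912933 138.77300564 100.27556921] F [-3.64096983  0.66334608  5.4643147 ] Fn 6.1816078290518615 M [ 0.07664999  1.27073323 -0.02606154] w 10.968061042624909
seat frame XS,EY,N -0.33 -0.11 40.9 roterr deg (tool) [ 0.01 -0.03  0.  ]
[{"x": 0.03, "y": -0.01, "z": -0.02, "ax": 0.01, "ay": -0.03, "az": 0, "gripper": 1}]
end [632.3 138.8 100.5] [[0.958, -0.169, 0.232], [-0.165, -0.986, -0.04], [0.235, -0.0, -0.972]]
```

View pics/w9.png

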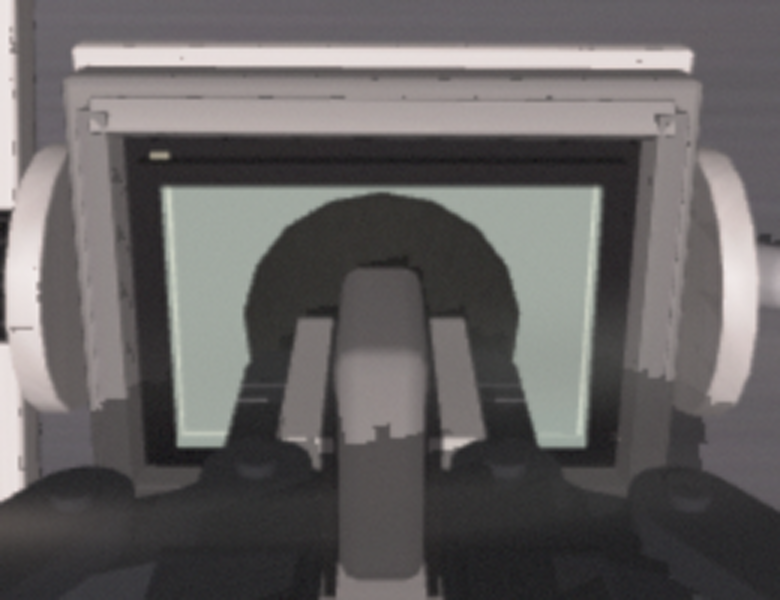

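Call:
{"name": "send_rows", "arguments": {
  "targets": [
    {"x": -0.03,"y": 0,"z": 0.04,"ax": 0,"ay": 0,"az": 0,"gripper": 1},
    {"x": -0.02,"y": 0,"z": 0.04,"ax": 0,"ay": 0,"az": 0,"gripper": 1},
    {"x": 0,"y": 0,"z": 0,"ax": 0,"ay": 0,"az": 0,"gripper": 1},
    {"x": 0,"y": 0,"z": 0,"ax": 0,"ay": 0,"az": 0,"gripper": 1},
    {"x": 0,"y": 0,"z": 0,"ax": 0,"ay": 0,"az": 0,"gripper": 1}
  ]
}}

```text
clock: 21.1
position: [632.1, 138.8, 100.3]
ee_rot: [0.989, -0.084, 0.119, 0.01]
contact_force: [-4.0, -0.1, 9.5]
gripper_width: 11.5
grasp_force: 61.2
```

```bash
python3 pl.py 41.1; python3 - <<'E'
from est import *
D=np.load('w9.npz'); m=arm.camera_model('wrist'); T=D['T']; P=D['P']
f=lambda r0,r1,c0,c1: np.nanmedian((P[130+r0//3:130+r1//3,130+c0//3:130+c1//3].reshape(-1,3)-SEAT)@N)
print('pane edge heights: L,R,top ',f(250,420,140,155),f(250,420,610,630),f(165,180,200,560),'rim L,R,top',f(250,380,95,118),f(250,380,650,672),f(105,130,150,600))
print('glass low L/R',f(400,440,180,225),f(400,440,545,585))
E
```

```text
21.1 [632.06946182 138.79060512 100.26453669] F [-3.97395641 -0.11167303  9.47769794] Fn 10.128664088536146 M [-0.14171151  1.37426035 -0.09085945] w 11.463349316801311
seat frame XS,EY,N -0.35 -0.1 40.89 roterr deg (tool) [-0.01 -0.08  0.  ]
[{"x": 0.03, "y": -0.01, "z": -0.02, "ax": -0.01, "ay": -0.08, "az": 0, "gripper": 1}]
end [632.3 138.8 100.5] [[0.958, -0.169, 0.232], [-0.165, -0.986, -0.04], [0.235, 0.0, -0.972]]
pane edge heights: L,R,top  0.6316710649528775 0.8504290440088704 4.208279977254527 rim L,R,top 3.0029169630876433 2.9255507721516096 3.0527893930833656
glass low L/R 3.9666492016345596 4.044308325198738
```

Call:
{"name": "send_rows", "arguments": {
  "targets": [
    {"x": 0,"y": 0,"z": 0,"ax": 0,"ay": 0,"az": 0,"gripper": 1},
    {"x": 0,"y": 0,"z": 0,"ax": 0,"ay": 0,"az": 0,"gripper": 1},
    {"x": 0,"y": 0,"z": 0,"ax": 0,"ay": 0,"az": 0,"gripper": 1},
    {"x": 0,"y": 0,"z": 0,"ax": 0,"ay": 0,"az": 0,"gripper": 1},
    {"x": 0,"y": 0,"z": 0,"ax": 0,"ay": 0,"az": 0,"gripper": 1}
  ]
}}

```text
clock: 21.52
position: [632.1, 138.8, 100.2]
ee_rot: [0.989, -0.084, 0.119, 0.01]
contact_force: [-5.4, 0.4, 9.7]
gripper_width: 11.5
grasp_force: 61.2
```

Call:
{"name": "send_rows", "arguments": {
  "targets": [
    {"x": 0,"y": 0,"z": 0,"ax": 0,"ay": 0,"az": 0,"gripper": 1},
    {"x": 0,"y": 0,"z": 0,"ax": 0,"ay": 0,"az": 0,"gripper": 1},
    {"x": 0,"y": 0,"z": 0,"ax": 0,"ay": 0,"az": 0,"gripper": 1},
    {"x": 0,"y": 0,"z": 0,"ax": 0,"ay": 0,"az": 0,"gripper": 1},
    {"x": 0,"y": 0,"z": 0,"ax": 0,"ay": 0,"az": 0,"gripper": 1}
  ]
}}

```text
clock: 21.93
position: [632.1, 138.8, 100.3]
ee_rot: [0.989, -0.084, 0.119, 0.01]
contact_force: [-4.8, -0.0, 9.3]
gripper_width: 11.0
grasp_force: 61.2
```

Call:
{"name": "send_rows", "arguments": {
  "targets": [
    {"x": 0,"y": 0,"z": 0,"ax": 0,"ay": 0,"az": 0,"gripper": 1},
    {"x": 0,"y": 0,"z": 0,"ax": 0,"ay": 0,"az": 0,"gripper": 1},
    {"x": 0,"y": 0,"z": 0,"ax": 0,"ay": 0,"az": 0,"gripper": 1},
    {"x": 0,"y": 0,"z": 0,"ax": 0,"ay": 0,"az": 0,"gripper": 1},
    {"x": 0,"y": 0,"z": 0,"ax": 0,"ay": 0,"az": 0,"gripper": 1}
  ]
}}

```text
clock: 22.35
position: [632.1, 138.8, 100.3]
ee_rot: [0.989, -0.084, 0.119, 0.01]
contact_force: [-4.9, -0.0, 9.6]
gripper_width: 11.2
grasp_force: 61.2
```

```bash
python3 - <<'E'
from est import *
st=arm.read_state(); fn=st['contact_force']@N; print(st['contact_force'],fn,(st['position']-SEAT)@N)
if 7<fn<13: print(arm.job_done())
E
```

```text
[-4.85827358 -0.04469732  9.56147631] 10.41781054736461 40.90159747580757
the job is handed in; nothing more can be done
None
```

The pallet is pushed home against the stop, the window lies flat in the recess with the lifter still gripped and pressed at about 10 N, and the job was handed in at about 22 s.

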